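# Stack the freshly glued boxes under the press weight and slide them under the bench roof

### The job

Pull the sled all the way out from under the roof of the press bench and clear the sanding block off it to the middle of the grey mat; then stack every wooden box that is there on the cork pad in one square column, each centred over the pad with its long side along the pad's, the longest at the bottom and each next one shorter, and lay the steel press weight on the top box, knob up and centred, its long side the same way. Push the sled by its handle fully home under the roof with the column still neat, and let go; leave the jar, the brush pot and the paper roll where they are.

Things in the scene. Friction and masses are not known exactly. Their poses are not given: they have to be found in the camera images.
- bench: fixed wooden press bench: base board 112 x 470 with guide rails along y (tops 16 above the table). At its +y end a roof 152 x 160 on four posts covers bench y +19 to +179; underside 228 above the table, gap between posts 120 across x, ends open. Origin on the table plane, midway along the pad's travel; +y is the sled's way towards the roof.
- sled (a joint): travel of the sled in m along the bench's -y: 0 = fully home (its cork pad wholly under the roof), 0.195 = pulled fully out against its stop (pad in the open, 97.5 mm on the bench's -y side of the bench origin). It slides with light friction and stays where it is left.
- pad (a point): centre of the top face of the cork pad (74 x 146, long side along y) inlaid flush in the sled's plate (112 wide, 262 long): the surface on which the column stands, 24 above the table. Its axes are those of the bench.
- handle (a point): centre of the top of the sled's upright square post handle, dark wood, 22 x 22, standing 52 above the sled plate; the top is 76 above the table. It stands 165 mm from the pad centre on the bench's -y side, always outside the roof.
- box_a: closed light-wood box, the longest of the four kinds: 68 wide (its x) x 140 long (its y) x 34 high, dark seam round the lid, small brass clasp. Origin at the centre of its underside, z up through the lid. May be absent.
- box_b: closed light-wood box, the second longest of the four kinds: 68 wide (its x) x 122 long (its y) x 34 high, dark seam round the lid, small brass clasp. Origin at the centre of its underside, z up through the lid. May be absent.
- box_c: closed light-wood box, the third longest of the four kinds: 68 wide (its x) x 104 long (its y) x 34 high, dark seam round the lid, small brass clasp. Origin at the centre of its underside, z up through the lid. May be absent.
- box_d: closed light-wood box, the shortest of the four kinds: 68 wide (its x) x 86 long (its y) x 34 high, dark seam round the lid, small brass clasp. Origin at the centre of its underside, z up through the lid. May be absent.
- weight: dark steel press weight, about 0.65 kg: flat slab 64 (x) x 84 (y) x 16 high with an upright round knob 26 across and 30 tall in the middle of its top (46 high in all). Origin at the centre of its underside.
- block: hand sanding block: dark rubber sole 60 (x) x 100 (y) x 8 under a wooden grip 54 (x) x 96 (y) x 26 (34 high in all), no seam, no brass. It starts lying on the cork pad, sole down. Origin in its middle, 17 above the sole's underside. Any face may be down on the mat.
- mat: grey rubber mat lying fixed on the table, 150 x 150 x 3. Origin at the centre of its underside; its top is 3 above the table.
- jar: bystander: lidded glass jar, 72 across, 75 high; origin at the centre of its underside.
- brush_pot: bystander: white ceramic pot of brushes, 80 across, about 220 high with the brushes; origin at the centre of its underside.
- paper_roll: bystander: white paper roll standing on end, 110 across, 100 high; origin at the centre of its underside.

How it is judged:
On the way, in this order (a step that is already met when the one before it is completed fails the run):
1. the sled is pulled fully out (value of joint sled above 0.183 m), for 0.2 s.
2. with the sled out, all boxes stand in one square column on the pad, longest at the bottom, the press weight on top, released (value of joint sled above 0.16 m and horizontal distance between each of box_a, box_b, box_c, box_d, weight and pad below 0.014 m and angle between the y axis of each of box_a, box_b, box_c, box_d, weight and the y axis of pad, either way round below 0.14 rad and angle between each of box_a, box_b, box_c, box_d, weight's own z axis and vertical below 0.08 rad and linear speed of each of box_a, box_b, box_c, box_d, weight below 0.03 m/s and z of each of box_b, box_c, box_d, weight in the frame of box_a above 0.025 m and z of each of box_c, box_d, weight in the frame of box_b above 0.025 m and z of each of box_d, weight in the frame of box_c above 0.025 m and z of weight in the frame of box_d above 0.025 m and contact force between the fingers and box_a below 0.3 N and contact force between the fingers and box_b below 0.3 N and contact force between the fingers and box_c below 0.3 N and contact force between the fingers and box_d below 0.3 N and contact force between the fingers and weight below 0.3 N), for 0.2 s.
At the end, for the whole second after the job is handed in: The sled is within 8 mm of fully home; all boxes present, longer below shorter, and the weight on top stand upright, at rest, within 14 mm of the pad centre and 8 degrees of its long direction; the sanding block lies on the mat, its centre within 30 mm of the mat's; nothing is held (value of joint sled below 0.008 m and velocity of joint sled between -0.01 and 0.01 m/s and horizontal distance between each of box_a, box_b, box_c, box_d, weight and pad below 0.014 m and angle between the y axis of each of box_a, box_b, box_c, box_d, weight and the y axis of pad, either way round below 0.14 rad and angle between each of box_a, box_b, box_c, box_d, weight's own z axis and vertical below 0.08 rad and linear speed of each of box_a, box_b, box_c, box_d, weight, block below 0.03 m/s and z of each of box_b, box_c, box_d, weight in the frame of box_a above 0.025 m and z of each of box_c, box_d, weight in the frame of box_b above 0.025 m and z of each of box_d, weight in the frame of box_c above 0.025 m and z of weight in the frame of box_d above 0.025 m and horizontal distance between block and mat below 0.03 m and height (world z) of block below 0.06 m); the robot touches nothing.
It fails at once if the jar is disturbed (moved more than 30 mm) (distance of jar from where it was at the start of the episode above 0.03 m).
It fails at once if the brush pot is disturbed (moved more than 30 mm) (distance of brush_pot from where it was at the start of the episode above 0.03 m).
It fails at once if the paper roll is disturbed (moved more than 30 mm) (distance of paper_roll from where it was at the start of the episode above 0.03 m).
Of box_a, box_b, box_c, box_d only 2 to 4 are there at a start; the rules pass over those that are not, and their reading is None.
At some moment in a run one of block may be knocked a few centimetres aside while the robot is not near it.
Once in a run the grip may slacken for a moment while it holds something.
It also fails if it takes over 210 s, if anything falls off the work surface, if the arm or the gripper's body presses on something with over 40 N, if the wrist force passes 120 N, or if a joint passes its speed limit or range.

### The arm

A 6-joint arm with a two-finger parallel gripper is mounted at the origin on the work surface. World frame = base frame: x ahead of the robot, y to its left, z up, the work surface at z = 0. Lengths are in m, angles in rad, forces in N, time in s.
With the tool pointing down it reaches from about 0.25 to 0.775 m from the base axis. Payload 4 kg.
Tool frame: the origin (TCP) lies at the very end of the fingers, on their centre line; the grasp point (between the pads) lies 19 mm behind it (arm.grip_depth is the distance from the TCP to the grasp point, in m); z points along the fingers, y is the line along which they close (so a half turn about z gives the same grasp; the last joint's range is limited). The gripper opens to 85 mm and grips with 20 to 120 N. Pads are 22 mm wide; open, the fingers measure 114 mm over their backs; the gripper's body (76 mm by 85 mm) begins 54 mm behind the grasp point. The pads swing forward as they close: fully open they stand 13 mm farther back than shut.
Start: joints at [1.094, 0.087, 1.371, -0, 1.684, -0.103], TCP at [0.201, 0.512, 0.231] pointing down, gripper open.
Joint ranges: [-3.1, 3.1], [-0.76, 2.03], [0.27, 2.55], [-1.08, 4.22], [0.17, 2.65], [-2.57, 2.57]. Speed limits (rad/s): [2.79, 2.79, 3.14, 3.14, 3.14, 3.14].

### API

Orientations are given as a unit quaternion [x, y, z, w].
In Python, from rig import arm, read_camera, camera_params gives the robot as it stands. The module is installed in compiled form; this text tells all that it offers.
- The arm moves only by the tool send_rows, never from a script. Its argument "motion" is a list of rows, each an object of numbers: "gripper": the opening, from -1 (shut) to 1 (fully open); "tx", "ty", "tz": the shift along the world's x, y, z normalised to -1 to 1, where 1 is 30 mm; "wx", "wy", "wz": the turn, a rotation vector about the world's x, y, z normalised to -1 to 1, where 1 is 0.1 rad. In form: [{"gripper": .., "tx": .., "ty": .., "tz": .., "wx": .., "wy": .., "wz": ..}, ...]. A call has 1 to 20 rows; each row shifts and turns the commanded pose from where the row before left it; what a row does not reach is not made up. A row lasts 1/12 s, in which the tool goes at most 41.7 mm and 7.16 degrees, less where a joint would pass 70% of its speed; a pose out of reach is approached as far as the arm can. A call with a number of a shift or a turn outside -1 to 1 is refused whole. A call with a gripper value outside its range is refused whole. The fingers move at their own pace and stop on an object; the grip force is fixed at half the most. Time passes only in rows, so rows that do not move let the fingers close. It gives the time, the measured TCP pose, the force, the opening and the grip force at its end, in the units of the state.
- arm.get_obs(): the state, without advancing time (a new reading comes with each control period).
- read_camera(name): name is "scene" or "top"; returns (picture, depth): 480x640x3 uint8, blue, green, red; 480x640 float32, m along the optical axis (not along the pixel's ray), 0 where there is no reading.
- camera_params(name): a dict with "fovy" (degrees; the focal length in pixels is half the picture's height over the tangent of half this angle, whatever the lens; pixels are square), "cx", "cy" (the principal point, pixels), "rvec" (rotation vector, rad) and "tvec" (3), from world to camera coordinates, as OpenCV has them. Camera axes: x right, y down, z forward; pixel columns grow to the right and rows downward; lengths in m; the calibration is good to about 2 mm. A picture is of the moment at which its call begins. camera_params takes no time and is no camera call.
- arm.job_done(): hands the job in; it is judged then, once.
The state is a dict: "t": time; "joints": joint angles; "qvel": joint speeds; "joint_efforts": joint torques, N m; "tcp_pos": TCP position; "orientation": TCP orientation; "wrist_force": force on the tool from outside, world axes, zero at the start; "torque": the same for the moment, N m; "opening": opening from 0.0 (shut) to 1.0 (fully open); "grasp_force": force on a finger pad.
Only numpy, scipy, OpenCV 4.12 (cv2) and the standard library are available. Lean on these libraries where they do the work, as an engineer would, in place of code of your own. Each camera call takes 0.05 s, during which the arm holds its last target. There are 200 camera calls.

## Working session

There is one attempt and no reset: what is moved stays moved. The work goes in short steps, Python scripts to look and compute and a tool call to move; the robot and the scene stay as the last step left them, time stands still between calls to the robot, and variables do not carry over. Pictures are saved under pics/ and viewed, at most 14 in all, crops included, and the job is handed in when it is done.

Besides the shell and the picture viewer there is one more tool, called after ">>>" by a JSON object that holds its "api" and its "payload". send_rows: Moves the arm, as the interface text tells. Its arguments: {"type":"object","properties":{"motion":{"type":"array","items":{"type":"object","properties":{"gripper":{"type":"number"},"tx":{"type":"number"},"ty":{"type":"number"},"tz":{"type":"number"},"wx":{"type":"number"},"wy":{"type":"number"},"wz":{"type":"number"}}}}},"required":["motion"]}

```bash
mkdir -p pics
cat > h.py <<'E'
import numpy as np, cv2
from rig import arm, read_camera, camera_params
def K(n):
    p=camera_params(n); f=240/np.tan(np.radians(p['fovy'])/2)
    R=cv2.Rodrigues(np.array(p['rvec'],float))[0]; return p,f,R,np.array(p['tvec'],float)
def cloud(n,d):
    p,f,R,t=K(n); v,u=np.mgrid[0:480,0:640]
    P=np.stack([(u-p['cx'])*d/f,(v-p['cy'])*d/f,d],-1)
    W=(P-t)@R; W[d==0]=np.nan; return W
def look(n,name=None):
    im,d=read_camera(n)
    if name: cv2.imwrite('pics/'+name+'.png',im)
    return im,d,cloud(n,d)
E
python3 - <<'E'
from h import *
for n in('top','scene'):
    im,d,W=look(n,n+'0'); print(n,camera_params(n)); np.savez(n+'0',im=im,W=W)
print(arm.get_obs())
E
```

```text
top {'fovy': 51.83730568908325, 'cx': 315.4991222038498, 'cy': 243.0980018552855, 'rvec': array([ 2.16235504, -2.15431809,  0.16652763]), 'tvec': array([-1.23493160e-03,  5.45045911e-01,  1.37768093e+00])}
scene {'fovy': 44.76198423598403, 'cx': 310.0494350458525, 'cy': 238.20505392176634, 'rvec': array([ 2.13565338,  1.56081738, -0.47420069]), 'tvec': array([-0.16593895, -0.3706691 ,  2.25484871])}
{'t': 0.1, 'joints': array([ 1.09388761e+00,  8.79490421e-02,  1.37208101e+00, -2.53684091e-05,
        1.68354456e+00, -1.03088714e-01]), 'qvel': array([ 1.96533771e-04, -2.87442920e-03, -3.02135894e-03,  5.34320786e-04,
        1.42291046e-03,  4.07766224e-06]), 'joint_efforts': array([ 2.49240846e-03, -3.53012538e+01, -3.14220035e+01, -3.28591941e-04,
        7.90174323e-03, -1.92073941e-05]), 'tcp_pos': array([0.20066023, 0.5116429 , 0.23023021]), 'orientation': array([ 1.85824903e-01,  9.82582375e-01, -9.53205071e-04, -2.71292901e-04]), 'wrist_force': array([ 0.41130628, -0.56848214,  0.79805749]), 'torque': array([-0.02756234,  0.07822946, -0.00489832]), 'grasp_force': 0.0, 'opening': 0.999661088503877}
```

View pics/top0.png

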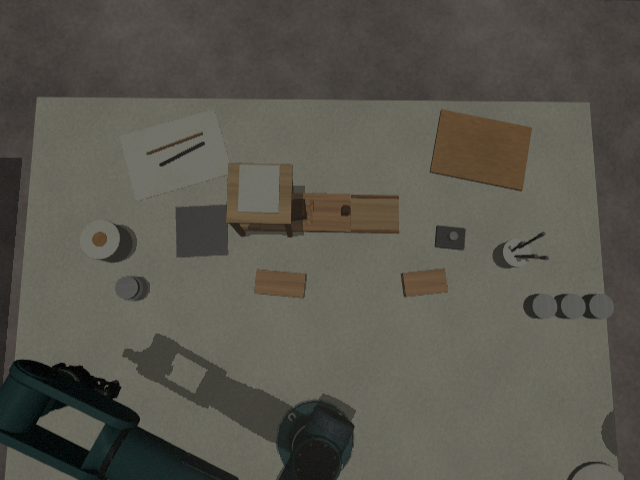

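View pics/scene0.png

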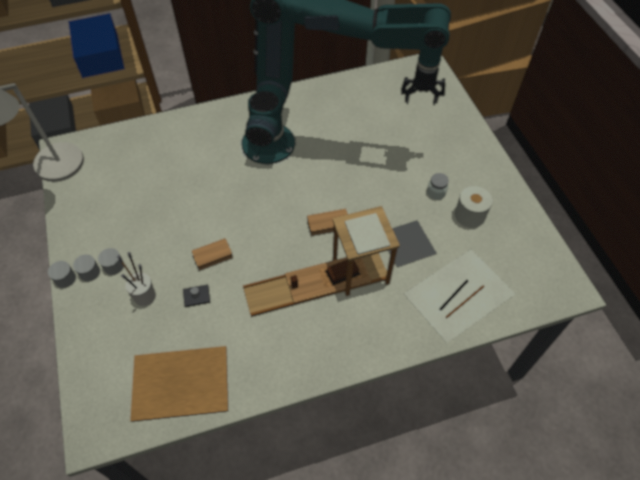

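Top: boxes at about (280,283) and (425,282), weight at (450,237), bench roof at (260,195), handle at (346,211), mat at (202,231). The scene view confirms two boxes only, with the block in shadow under the roof (343,270). Next I measure them.

```bash
cat >> h.py <<'E'
def rect(W,win,zlo,zhi):
    u0,v0,u1,v1=win; S=W[v0:v1,u0:u1].reshape(-1,3); S=S[(S[:,2]>zlo)&(S[:,2]<zhi)]
    if len(S)<5: return None
    (c,s,a)=cv2.minAreaRect((S[:,:2]*1000).astype(np.float32))
    if s[0]<s[1]: s=s[::-1]; a+=90
    a=(a+90)%180-90
    return dict(c=np.round(c,1),size=np.round(s,1),long_deg=round(a,1),z=round(float(np.median(S[:,2]))*1000,1),n=len(S),med=np.round(S.mean(0)*1000,1))
E
python3 - <<'E'
from h import *
W=np.load('top0.npz')['W']
for k,w,a,b in [('boxL',(240,255,320,312),.025,.05),('boxR',(390,255,460,310),.025,.05),('wslab',(425,215,475,260),.010,.025),('wknob',(425,215,475,260),.035,.06),
 ('roof',(215,150,305,250),.22,.3),('handle',(330,195,365,230),.06,.09),('mat',(165,195,226,265),-.005,.01),('plate',(305,185,420,250),.018,.03),('base',(305,185,420,250),.008,.018),
 ('roll',(70,210,140,270),.08,.13),('jar',(110,270,150,305),.06,.09),('pot',(485,225,560,275),.05,.3)]:
    print(k,rect(W,w,a,b))
print('table',W[300,330],W[150,350],W[350,500], 'mat',W[231,202])
WS=np.load('scene0.npz')['W']
for k,w,a,b in [('boxL s',(300,200,340,240),.02,.05),('boxR s',(185,230,240,275),.025,.05),('weight s',(175,275,220,315),.012,.06),('handle s',(282,270,305,290),.06,.09),('roof s',(325,200,405,260),.22,.3),('block s',(320,250,372,290),.04,.07)]:
    print(k,rect(WS,w,a,b))
p=np.load('top0.npz')['im']; cv2.imwrite('pics/c1.png',cv2.resize(p[150:320,170:480],None,fx=2.5,fy=2.5,interpolation=cv2.INTER_CUBIC)*1)
E
```

```text
boxL {'c': array([429.4, 102.3]), 'size': array([140.2,  68.2]), 'long_deg': 84.8, 'z': 33.7, 'n': 1180, 'med': array([429.3, 102.2,  33.9])}
boxR {'c': array([ 434. , -311.5]), 'size': array([124.6,  68.4]), 'long_deg': -83.8, 'z': 33.7, 'n': 1029, 'med': array([ 433.7, -310.8,   33.6])}
wslab {'c': array([ 566.6, -394.5]), 'size': array([85.5, 65.2]), 'long_deg': 83.0, 'z': 15.8, 'n': 518, 'med': array([ 565.9, -393. ,   15.7])}
wknob {'c': array([ 565.9, -394.3]), 'size': array([24.7, 24.6]), 'long_deg': -24.7, 'z': 45.3, 'n': 70, 'med': array([ 566.5, -393.1,   45.3])}
roof {'c': array([641.4, 144.5]), 'size': array([160.4, 154.3]), 'long_deg': 89.1, 'z': 244.8, 'n': 3911, 'med': array([638.9, 143.9, 244.7])}
handle {'c': array([636.6, -82.8]), 'size': array([21.1, 20. ]), 'long_deg': -1.9, 'z': 75.1, 'n': 63, 'med': array([636.1, -82.7,  74.7])}
mat {'c': array([589.7, 355.2]), 'size': array([209.6, 180.2]), 'long_deg': 1.4, 'z': 2.0, 'n': 4090, 'med': array([588.7, 354. ,   2. ])}
plate {'c': array([ 637.5, -101.5]), 'size': array([267.7, 112.9]), 'long_deg': 89.4, 'z': 23.6, '
[... 973 characters left out ...]
 -309.8]), 'size': array([123.9,  75.2]), 'long_deg': -83.9, 'z': 31.3, 'n': 613, 'med': array([ 445.1, -309.7,   31.8])}
weight s {'c': array([ 576.3, -392.8]), 'size': array([84.4, 66.5]), 'long_deg': 85.0, 'z': 17.2, 'n': 332, 'med': array([ 579.3, -391.8,   21.3])}
handle s {'c': array([646.7, -82.2]), 'size': array([24.6, 21.2]), 'long_deg': 1.2, 'z': 72.0, 'n': 52, 'med': array([648.2, -81.7,  72.1])}
roof s {'c': array([649. , 146.7]), 'size': array([164.3, 160.2]), 'long_deg': 89.7, 'z': 242.2, 'n': 2392, 'med': array([655.2, 143.7, 242.1])}
block s {'c': array([653. ,  74.4]), 'size': array([110.6, 105.5]), 'long_deg': -41.9, 'z': 54.1, 'n': 408, 'med': array([653.6,  73. ,  54. ])}
```

View pics/c1.png

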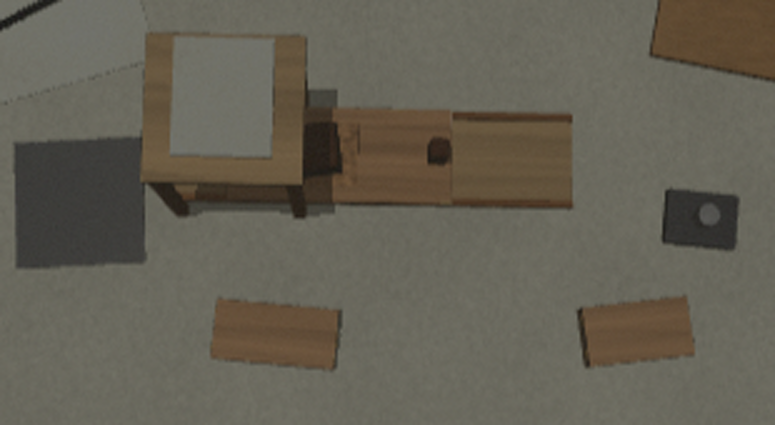

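Boxes present are A (140) near (0.429, 0.102) and B (122) near (0.434, −0.311). The sled is already about 60 mm out. First I go to the handle with the fingers along y.

>>> {"api": "send_rows", "payload": {"motion": [{"gripper":1,"tx":0.367,"ty":-0.987,"wz":0.187},{"gripper":1,"tx":0.367,"ty":-0.987,"wz":0.187},{"gripper":1,"tx":0.367,"ty":-0.987,"wz":0.187},{"gripper":1,"tx":0.367,"ty":-0.987,"wz":0.187},{"gripper":1,"tx":0.367,"ty":-0.987,"wz":0.187},{"gripper":1,"tx":0.367,"ty":-0.987,"wz":0.187},{"gripper":1,"tx":0.367,"ty":-0.987,"wz":0.187},{"gripper":1,"tx":0.367,"ty":-0.987,"wz":0.187},{"gripper":1,"tx":0.367,"ty":-0.987,"wz":0.187},{"gripper":1,"tx":0.367,"ty":-0.987,"wz":0.187},{"gripper":1,"tx":0.367,"ty":-0.987,"wz":0.187},{"gripper":1,"tx":0.367,"ty":-0.987,"wz":0.187},{"gripper":1,"tx":0.367,"ty":-0.987,"wz":0.187},{"gripper":1,"tx":0.367,"ty":-0.987,"wz":0.187},{"gripper":1,"tx":0.367,"ty":-0.987,"wz":0.187},{"gripper":1,"tx":0.367,"ty":-0.987,"wz":0.187},{"gripper":1,"tx":0.367,"ty":-0.987,"wz":0.187},{"gripper":1,"tx":0.367,"ty":-0.987,"wz":0.187},{"gripper":1,"tx":0.367,"ty":-0.987,"wz":0.187},{"gripper":1,"tx":0.367,"ty":-0.987,"wz":0.187}]}}

```text
invalid input at $.motion[0]: expected keys gripper, tx, ty, tz, wx, wy, wz
```

>>> {"api": "send_rows", "payload": {"motion": [{"gripper":1,"tx":0.367,"ty":-0.987,"tz":0,"wx":0,"wy":0,"wz":0.187},{"gripper":1,"tx":0.367,"ty":-0.987,"tz":0,"wx":0,"wy":0,"wz":0.187},{"gripper":1,"tx":0.367,"ty":-0.987,"tz":0,"wx":0,"wy":0,"wz":0.187},{"gripper":1,"tx":0.367,"ty":-0.987,"tz":0,"wx":0,"wy":0,"wz":0.187},{"gripper":1,"tx":0.367,"ty":-0.987,"tz":0,"wx":0,"wy":0,"wz":0.187},{"gripper":1,"tx":0.367,"ty":-0.987,"tz":0,"wx":0,"wy":0,"wz":0.187},{"gripper":1,"tx":0.367,"ty":-0.987,"tz":0,"wx":0,"wy":0,"wz":0.187},{"gripper":1,"tx":0.367,"ty":-0.987,"tz":0,"wx":0,"wy":0,"wz":0.187},{"gripper":1,"tx":0.367,"ty":-0.987,"tz":0,"wx":0,"wy":0,"wz":0.187},{"gripper":1,"tx":0.367,"ty":-0.987,"tz":0,"wx":0,"wy":0,"wz":0.187},{"gripper":1,"tx":0.367,"ty":-0.987,"tz":0,"wx":0,"wy":0,"wz":0.187},{"gripper":1,"tx":0.367,"ty":-0.987,"tz":0,"wx":0,"wy":0,"wz":0.187},{"gripper":1,"tx":0.367,"ty":-0.987,"tz":0,"wx":0,"wy":0,"wz":0.187},{"gripper":1,"tx":0.367,"ty":-0.987,"tz":0,"wx":0,"wy":0,"wz":0.187},{"gripper":1,"tx":0.367,"ty":-0.987,"tz":0,"wx":0,"wy":0,"wz":0.187},{"gripper":1,"tx":0.367,"ty":-0.987,"tz":0,"wx":0,"wy":0,"wz":0.187},{"gripper":1,"tx":0.367,"ty":-0.987,"tz":0,"wx":0,"wy":0,"wz":0.187},{"gripper":1,"tx":0.367,"ty":-0.987,"tz":0,"wx":0,"wy":0,"wz":0.187},{"gripper":1,"tx":0.367,"ty":-0.987,"tz":0,"wx":0,"wy":0,"wz":0.187},{"gripper":1,"tx":0.367,"ty":-0.987,"tz":0,"wx":0,"wy":0,"wz":0.187}]}}

```text
t: 1.77
tcp_pos: [0.421, -0.0817, 0.2309]
orientation: [-0.0, 1.0, 0.0, -0.0]
wrist_force: [0.4, -0.3, -0.5]
opening: 0.999
grasp_force: 0.0
```

>>> {"api": "send_rows", "payload": {"motion": [{"gripper":1,"tx":0.9,"ty":0,"tz":0,"wx":0,"wy":0,"wz":0},{"gripper":1,"tx":0.9,"ty":0,"tz":0,"wx":0,"wy":0,"wz":0},{"gripper":1,"tx":0.9,"ty":0,"tz":0,"wx":0,"wy":0,"wz":0},{"gripper":1,"tx":0.9,"ty":0,"tz":0,"wx":0,"wy":0,"wz":0},{"gripper":1,"tx":0.9,"ty":0,"tz":0,"wx":0,"wy":0,"wz":0},{"gripper":1,"tx":0.9,"ty":0,"tz":0,"wx":0,"wy":0,"wz":0},{"gripper":1,"tx":0.9,"ty":0,"tz":0,"wx":0,"wy":0,"wz":0},{"gripper":1,"tx":0.9,"ty":0,"tz":0,"wx":0,"wy":0,"wz":0},{"gripper":1,"tx":0,"ty":0,"tz":-0.93,"wx":0,"wy":0,"wz":0},{"gripper":1,"tx":0,"ty":0,"tz":-0.93,"wx":0,"wy":0,"wz":0},{"gripper":1,"tx":0,"ty":0,"tz":-0.93,"wx":0,"wy":0,"wz":0},{"gripper":1,"tx":0,"ty":0,"tz":-0.93,"wx":0,"wy":0,"wz":0},{"gripper":1,"tx":0,"ty":0,"tz":-0.93,"wx":0,"wy":0,"wz":0},{"gripper":1,"tx":0,"ty":0,"tz":-0.93,"wx":0,"wy":0,"wz":0},{"gripper":1,"tx":0,"ty":0,"tz":-0.93,"wx":0,"wy":0,"wz":0},{"gripper":-1,"tx":0,"ty":0,"tz":0,"wx":0,"wy":0,"wz":0},{"gripper":-1,"tx":0,"ty":0,"tz":0,"wx":0,"wy":0,"wz":0},{"gripper":-1,"tx":0,"ty":0,"tz":0,"wx":0,"wy":0,"wz":0},{"gripper":-1,"tx":0,"ty":0,"tz":0,"wx":0,"wy":0,"wz":0},{"gripper":-1,"tx":0,"ty":0,"tz":0,"wx":0,"wy":0,"wz":0}]}}

```text
t: 3.43
tcp_pos: [0.6389, -0.0811, 0.0392]
orientation: [-0.0, 1.0, -0.001, 0.003]
wrist_force: [-0.2, -6.1, 3.4]
opening: 0.304
grasp_force: 2.8
```

>>> {"api": "send_rows", "payload": {"motion": [{"gripper":-1,"tx":0,"ty":0,"tz":0,"wx":0,"wy":0,"wz":0},{"gripper":-1,"tx":0,"ty":0,"tz":0,"wx":0,"wy":0,"wz":0},{"gripper":-1,"tx":-0.007,"ty":-0.2,"tz":0,"wx":0,"wy":0,"wz":0},{"gripper":-1,"tx":-0.007,"ty":-0.4,"tz":0,"wx":0,"wy":0,"wz":0},{"gripper":-1,"tx":-0.007,"ty":-0.5,"tz":0,"wx":0,"wy":0,"wz":0},{"gripper":-1,"tx":-0.007,"ty":-0.5,"tz":0,"wx":0,"wy":0,"wz":0},{"gripper":-1,"tx":-0.007,"ty":-0.5,"tz":0,"wx":0,"wy":0,"wz":0},{"gripper":-1,"tx":-0.007,"ty":-0.5,"tz":0,"wx":0,"wy":0,"wz":0},{"gripper":-1,"tx":-0.007,"ty":-0.5,"tz":0,"wx":0,"wy":0,"wz":0},{"gripper":-1,"tx":-0.007,"ty":-0.5,"tz":0,"wx":0,"wy":0,"wz":0},{"gripper":-1,"tx":-0.007,"ty":-0.4,"tz":0,"wx":0,"wy":0,"wz":0},{"gripper":-1,"tx":-0.007,"ty":-0.3,"tz":0,"wx":0,"wy":0,"wz":0},{"gripper":-1,"tx":-0.007,"ty":-0.2,"tz":0,"wx":0,"wy":0,"wz":0},{"gripper":-1,"tx":0,"ty":0,"tz":0,"wx":0,"wy":0,"wz":0},{"gripper":-1,"tx":0,"ty":0,"tz":0,"wx":0,"wy":0,"wz":0}]}}

```text
t: 4.68
tcp_pos: [0.6371, -0.2161, 0.0395]
orientation: [0.001, 1.0, -0.001, 0.003]
wrist_force: [2.4, -1.3, 6.1]
opening: 0.251
grasp_force: 59.4
```

>>> {"api": "send_rows", "payload": {"motion": [{"gripper":-1,"tx":0,"ty":-0.1,"tz":0,"wx":0,"wy":0,"wz":0},{"gripper":-1,"tx":0,"ty":-0.1,"tz":0,"wx":0,"wy":0,"wz":0},{"gripper":-1,"tx":0,"ty":0,"tz":0,"wx":0,"wy":0,"wz":0}]}}

```text
t: 4.93
tcp_pos: [0.637, -0.218, 0.0394]
orientation: [-0.0, 1.0, 0.002, 0.003]
wrist_force: [-0.1, 10.0, 8.4]
opening: 0.247
grasp_force: 60.5
```

>>> {"api": "send_rows", "payload": {"motion": [{"gripper":1,"tx":0,"ty":0,"tz":0,"wx":0,"wy":0,"wz":0},{"gripper":1,"tx":0,"ty":0,"tz":0,"wx":0,"wy":0,"wz":0},{"gripper":1,"tx":0,"ty":0,"tz":0,"wx":0,"wy":0,"wz":0},{"gripper":1,"tx":0,"ty":0,"tz":0,"wx":0,"wy":0,"wz":0},{"gripper":1,"tx":0,"ty":0,"tz":0.9,"wx":0,"wy":0,"wz":0},{"gripper":1,"tx":0,"ty":0,"tz":0.9,"wx":0,"wy":0,"wz":0},{"gripper":1,"tx":0,"ty":0,"tz":0.9,"wx":0,"wy":0,"wz":0},{"gripper":1,"tx":0,"ty":0,"tz":0.9,"wx":0,"wy":0,"wz":-0.9},{"gripper":1,"tx":-0.9,"ty":0,"tz":0.9,"wx":0,"wy":0,"wz":-0.9},{"gripper":1,"tx":-0.9,"ty":0,"tz":0.9,"wx":0,"wy":0,"wz":-0.9},{"gripper":1,"tx":-0.9,"ty":0,"tz":0.8,"wx":0,"wy":0,"wz":-0.9},{"gripper":1,"tx":-0.9,"ty":0,"tz":0,"wx":0,"wy":0,"wz":-0.9},{"gripper":1,"tx":-0.9,"ty":0,"tz":0,"wx":0,"wy":0,"wz":-0.9},{"gripper":1,"tx":-0.9,"ty":0,"tz":0,"wx":0,"wy":0,"wz":-0.9},{"gripper":1,"tx":-0.9,"ty":0,"tz":0,"wx":0,"wy":0,"wz":-0.9},{"gripper":1,"tx":0,"ty":0,"tz":0,"wx":0,"wy":0,"wz":-0.9},{"gripper":1,"tx":0,"ty":0,"tz":0,"wx":0,"wy":0,"wz":-0.9},{"gripper":1,"tx":0,"ty":0,"tz":0,"wx":0,"wy":0,"wz":-0.9},{"gripper":1,"tx":0,"ty":0,"tz":0,"wx":0,"wy":0,"wz":-0.9}]}}

```text
t: 6.52
tcp_pos: [0.4452, -0.2214, 0.222]
orientation: [0.516, 0.856, 0.0, 0.0]
wrist_force: [0.1, -1.0, 0.2]
opening: 1.0
grasp_force: 0.0
```

Run:
```python
from h import *
im,d,W=look('top','t1'); np.savez('t1',im=im,W=W)
cv2.imwrite('pics/c2.png',cv2.resize(im[140:340,170:480],None,fx=2.5,fy=2.5,interpolation=cv2.INTER_CUBIC))
for k,w,a,b in [('boxL',(240,255,320,312),.025,.05),('boxR',(390,255,460,310),.025,.05),('wslab',(425,215,475,260),.010,.025),('block',(298,180,375,250),.045,.07),('blocklow',(298,180,375,250),.029,.037),
 ('handle',(365,195,410,230),.06,.09),('plate',(296,185,450,250),.018,.03)]:
    print(k,rect(W,w,a,b))
g=im.astype(int).sum(2); m=(g[:]<225).astype(np.uint8); m[:, :172]=0;m[:,232:]=0;m[:200]=0;m[265:]=0
ys,xs=np.nonzero(m); P=W[ys,xs]; ok=abs(P[:,2])<.015; print('mat',cv2.minAreaRect((P[ok,:2]*1000).astype(np.float32)),ok.sum(),g[231,202],g[300,200])
```

```text
boxL {'c': array([429.4, 102.7]), 'size': array([140.8,  68.3]), 'long_deg': 85.2, 'z': 33.9, 'n': 1188, 'med': array([429.2, 102.2,  33.9])}
boxR {'c': array([ 412.2, -309. ]), 'size': array([116.6,  39.6]), 'long_deg': 86.7, 'z': 33.2, 'n': 230, 'med': array([ 415. , -302. ,   33.3])}
wslab {'c': array([ 582.8, -402.2]), 'size': array([96. , 52.4]), 'long_deg': 57.5, 'z': 15.4, 'n': 302, 'med': array([ 576.9, -402.4,   15.4])}
block {'c': array([638.3, -53.6]), 'size': array([96.5, 55.2]), 'long_deg': -83.1, 'z': 57.0, 'n': 627, 'med': array([637., -53.,  57.])}
blocklow {'c': array([633.7, -71.5]), 'size': array([196.9, 107.4]), 'long_deg': 88.2, 'z': 30.6, 'n': 147, 'med': array([625.5, -57.5,  31.2])}
handle {'c': array([ 635.9, -215.9]), 'size': array([23., 21.]), 'long_deg': -5.0, 'z': 73.6, 'n': 66, 'med': array([ 634.6, -215.4,   73.7])}
plate {'c': array([ 633.2, -167.3]), 'size': array([450.4, 123.2]), 'long_deg': 87.0, 'z': 23.6, 'n': 2515, 'med': array([ 634.7, -114.8,   23.6])}
mat ((586.5707397460938, 335.3525695800781), (149.1449432373047, 150.77780151367188), 3.1319808959960938) 2503 196 325
```

View pics/c2.png

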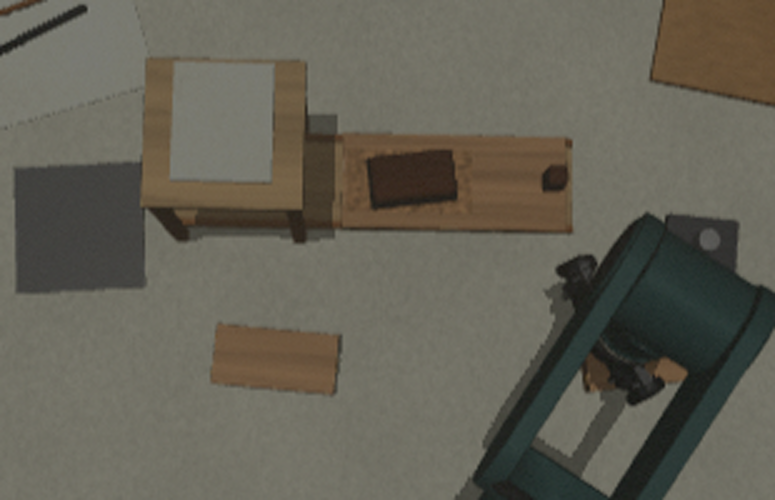

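>>> {"api": "send_rows", "payload": {"motion": [{"gripper":1,"tx":0.919,"ty":0.793,"tz":0,"wx":0,"wy":0,"wz":-0.52},{"gripper":1,"tx":0.919,"ty":0.793,"tz":0,"wx":0,"wy":0,"wz":-0.52},{"gripper":1,"tx":0.919,"ty":0.793,"tz":0,"wx":0,"wy":0,"wz":-0.52},{"gripper":1,"tx":0.919,"ty":0.793,"tz":0,"wx":0,"wy":0,"wz":-0.52},{"gripper":1,"tx":0.919,"ty":0.793,"tz":0,"wx":0,"wy":0,"wz":-0.52},{"gripper":1,"tx":0.919,"ty":0.793,"tz":0,"wx":0,"wy":0,"wz":-0.52},{"gripper":1,"tx":0.919,"ty":0.793,"tz":0,"wx":0,"wy":0,"wz":-0.52},{"gripper":1,"tx":0,"ty":0,"tz":-0.905,"wx":0,"wy":0,"wz":0},{"gripper":1,"tx":0,"ty":0,"tz":-0.905,"wx":0,"wy":0,"wz":0},{"gripper":1,"tx":0,"ty":0,"tz":-0.905,"wx":0,"wy":0,"wz":0},{"gripper":1,"tx":0,"ty":0,"tz":-0.905,"wx":0,"wy":0,"wz":0},{"gripper":1,"tx":0,"ty":0,"tz":-0.905,"wx":0,"wy":0,"wz":0},{"gripper":1,"tx":0,"ty":0,"tz":-0.905,"wx":0,"wy":0,"wz":0},{"gripper":1,"tx":0,"ty":0,"tz":-0.905,"wx":0,"wy":0,"wz":0},{"gripper":-1,"tx":0,"ty":0,"tz":0,"wx":0,"wy":0,"wz":0},{"gripper":-1,"tx":0,"ty":0,"tz":0,"wx":0,"wy":0,"wz":0},{"gripper":-1,"tx":0,"ty":0,"tz":0,"wx":0,"wy":0,"wz":0},{"gripper":-1,"tx":0,"ty":0,"tz":0,"wx":0,"wy":0,"wz":0},{"gripper":-1,"tx":0,"ty":0,"tz":0,"wx":0,"wy":0,"wz":0}]}}

```text
t: 8.15
tcp_pos: [0.6401, -0.0549, 0.0344]
orientation: [0.661, 0.751, 0.001, 0.002]
wrist_force: [-0.2, 0.5, -1.0]
opening: 0.62
grasp_force: 65.3
```

>>> {"api": "send_rows", "payload": {"motion": [{"gripper":-1,"tx":0,"ty":0,"tz":0.5,"wx":0,"wy":0,"wz":0},{"gripper":-1,"tx":0,"ty":0,"tz":0.9,"wx":0,"wy":0,"wz":0},{"gripper":-1,"tx":0,"ty":0,"tz":0.9,"wx":0,"wy":0,"wz":0},{"gripper":-1,"tx":0,"ty":0,"tz":0.9,"wx":0,"wy":0,"wz":0},{"gripper":-1,"tx":-0.6,"ty":0,"tz":0.4,"wx":0,"wy":0,"wz":0},{"gripper":-1,"tx":-0.9,"ty":0,"tz":0,"wx":0,"wy":0,"wz":0},{"gripper":-1,"tx":-0.9,"ty":0,"tz":0,"wx":0,"wy":0,"wz":0},{"gripper":-1,"tx":-0.9,"ty":0,"tz":0,"wx":0,"wy":0,"wz":0},{"gripper":-1,"tx":-0.9,"ty":0,"tz":0,"wx":0,"wy":0,"wz":0},{"gripper":-1,"tx":-0.9,"ty":0,"tz":0,"wx":0,"wy":0,"wz":0},{"gripper":-1,"tx":-0.9,"ty":0.2,"tz":0,"wx":0,"wy":0,"wz":0},{"gripper":-1,"tx":0,"ty":0.6,"tz":0,"wx":0,"wy":0,"wz":0},{"gripper":-1,"tx":0,"ty":0.9,"tz":0,"wx":0,"wy":0,"wz":0},{"gripper":-1,"tx":0,"ty":0.9,"tz":0,"wx":0,"wy":0,"wz":0},{"gripper":-1,"tx":0,"ty":0.9,"tz":0,"wx":0,"wy":0,"wz":0},{"gripper":-1,"tx":0,"ty":0.9,"tz":0,"wx":0,"wy":0,"wz":0},{"gripper":-1,"tx":0,"ty":0.9,"tz":0,"wx":0,"wy":0,"wz":0},{"gripper":-1,"tx":0,"ty":0.9,"tz":0,"wx":0,"wy":0,"wz":0},{"gripper":-1,"tx":0,"ty":0.9,"tz":0,"wx":0,"wy":0,"wz":0},{"gripper":-1,"tx":0,"ty":0.9,"tz":0,"wx":0,"wy":0,"wz":0}]}}

```text
t: 9.82
tcp_pos: [0.4589, 0.1868, 0.1415]
orientation: [0.661, 0.751, 0.001, 0.001]
wrist_force: [1.4, 0.5, -1.8]
opening: 0.622
grasp_force: 65.4
```

>>> {"api": "send_rows", "payload": {"motion": [{"gripper":-1,"tx":0,"ty":0.98,"tz":0,"wx":0,"wy":0,"wz":0},{"gripper":-1,"tx":0,"ty":0.98,"tz":0,"wx":0,"wy":0,"wz":0},{"gripper":-1,"tx":0,"ty":0.98,"tz":0,"wx":0,"wy":0,"wz":0},{"gripper":-1,"tx":0.853,"ty":0.98,"tz":0,"wx":0,"wy":0,"wz":0},{"gripper":-1,"tx":0.853,"ty":0.98,"tz":0,"wx":0,"wy":0,"wz":0},{"gripper":-1,"tx":0.853,"ty":0,"tz":0,"wx":0,"wy":0,"wz":0},{"gripper":-1,"tx":0.853,"ty":0,"tz":0,"wx":0,"wy":0,"wz":0},{"gripper":-1,"tx":0.853,"ty":0,"tz":0,"wx":0,"wy":0,"wz":0},{"gripper":-1,"tx":0,"ty":0,"tz":-0.9,"wx":0,"wy":0,"wz":0},{"gripper":-1,"tx":0,"ty":0,"tz":-0.9,"wx":0,"wy":0,"wz":0},{"gripper":-1,"tx":0,"ty":0,"tz":-0.9,"wx":0,"wy":0,"wz":0},{"gripper":-1,"tx":0,"ty":0,"tz":-0.8,"wx":0,"wy":0,"wz":0},{"gripper":-1,"tx":0,"ty":0,"tz":-0.5,"wx":0,"wy":0,"wz":0},{"gripper":-1,"tx":0,"ty":0,"tz":-0.2,"wx":0,"wy":0,"wz":0},{"gripper":-1,"tx":0,"ty":0,"tz":0,"wx":0,"wy":0,"wz":0}]}}

```text
t: 11.07
tcp_pos: [0.5865, 0.3322, 0.014]
orientation: [0.661, 0.751, -0.0, -0.0]
wrist_force: [0.4, -0.2, -1.8]
opening: 0.619
grasp_force: 69.8
```

>>> {"api": "send_rows", "payload": {"motion": [{"gripper":1,"tx":0,"ty":0,"tz":0,"wx":0,"wy":0,"wz":0},{"gripper":1,"tx":0,"ty":0,"tz":0,"wx":0,"wy":0,"wz":0},{"gripper":1,"tx":0,"ty":0,"tz":0,"wx":0,"wy":0,"wz":0},{"gripper":1,"tx":0,"ty":0,"tz":0,"wx":0,"wy":0,"wz":0},{"gripper":1,"tx":0,"ty":0,"tz":0.9,"wx":0,"wy":0,"wz":0},{"gripper":1,"tx":0,"ty":0,"tz":0.9,"wx":0,"wy":0,"wz":0},{"gripper":1,"tx":0,"ty":0,"tz":0.9,"wx":0,"wy":0,"wz":0},{"gripper":1,"tx":0,"ty":0,"tz":0.9,"wx":0,"wy":0,"wz":0},{"gripper":1,"tx":0,"ty":0,"tz":0.9,"wx":0,"wy":0,"wz":0},{"gripper":1,"tx":-0.9,"ty":0,"tz":0.1,"wx":0,"wy":0,"wz":-0.43},{"gripper":1,"tx":-0.9,"ty":0,"tz":0,"wx":0,"wy":0,"wz":-0.43},{"gripper":1,"tx":-0.9,"ty":0,"tz":0,"wx":0,"wy":0,"wz":-0.43},{"gripper":1,"tx":-0.9,"ty":0,"tz":0,"wx":0,"wy":0,"wz":-0.43},{"gripper":1,"tx":-0.9,"ty":0,"tz":0,"wx":0,"wy":0,"wz":-0.43},{"gripper":1,"tx":-0.7,"ty":0,"tz":0,"wx":0,"wy":0,"wz":0}]}}

```text
t: 12.32
tcp_pos: [0.4289, 0.3324, 0.1528]
orientation: [0.738, 0.675, 0.0, -0.0]
wrist_force: [0.7, -0.8, -0.3]
opening: 0.997
grasp_force: 0.0
```

Run:
```python
from h import *
im,d,W=look('top','t2'); np.savez('t2',im=im,W=W)
cv2.imwrite('pics/c3.png',cv2.resize(im[190:240,295:405],None,fx=7,fy=7,interpolation=cv2.INTER_CUBIC))
for k,w,a,b in [('boxL',(240,255,320,312),.025,.05),('boxR',(390,255,460,310),.025,.05),('wslab',(425,215,475,260),.010,.025),('knob',(425,215,475,260),.035,.06),('block',(165,190,232,275),.025,.06),
 ('handle',(365,195,410,230),.06,.09),('plate',(296,185,404,250),.02,.03)]:
    print(k,rect(W,w,a,b))
for u in (300,310,335,360,398): 
    c=W[185:250,u]; print(u,[ (185+i,np.round(c[i]*1000).tolist()) for i in range(len(c)) if i and abs(c[i,2]-c[i-1,2])>.004])
print(W[212,334],W[212,315],W[212,350])
```

```text
boxL {'c': array([429.5, 102.5]), 'size': array([140.4,  68.4]), 'long_deg': 84.9, 'z': 34.0, 'n': 1187, 'med': array([429.3, 102.2,  33.9])}
boxR {'c': array([ 434. , -310.9]), 'size': array([124.3,  68.2]), 'long_deg': -83.2, 'z': 33.6, 'n': 1026, 'med': array([ 433.7, -310.6,   33.6])}
wslab {'c': array([ 566.3, -394.2]), 'size': array([85.6, 66.5]), 'long_deg': 81.7, 'z': 15.6, 'n': 522, 'med': array([ 565.4, -392.6,   15.7])}
knob {'c': array([ 566.5, -394.2]), 'size': array([23.4, 23.2]), 'long_deg': 87.9, 'z': 45.5, 'n': 67, 'med': array([ 566.9, -393.7,   44.7])}
block {'c': array([583.9, 332.4]), 'size': array([95.8, 55.1]), 'long_deg': -83.3, 'z': 36.4, 'n': 627, 'med': array([582.5, 331.5,  36.3])}
handle {'c': array([ 636. , -216.1]), 'size': array([22.2, 20.9]), 'long_deg': -2.5, 'z': 75.1, 'n': 65, 'med': array([ 634.5, -215.5,   74.1])}
plate {'c': array([637.4, -89.6]), 'size': array([290.8, 113.1]), 'long_deg': 89.4, 'z': 24.1, 'n': 2830, 'med': array([ 637. , -100.4,   24.2])}
300 [(188, [718.0, 47.0, -8.0]), (189, [712.0, 47.0, 2.0]), (190, [711.0, 47.0, -2.0]), (1
[... 2658 characters left out ...]
, (207, [657.0, -243.0, 12.0]), (209, [653.0, -245.0, 4.0]), (211, [646.0, -244.0, 9.0]), (218, [627.0, -245.0, 0.0]), (220, [619.0, -243.0, 9.0]), (221, [617.0, -244.0, 4.0]), (222, [613.0, -243.0, 10.0]), (226, [601.0, -243.0, 9.0]), (230, [590.0, -244.0, 3.0]), (231, [585.0, -241.0, 14.0]), (233, [580.0, -242.0, 12.0]), (234, [579.0, -245.0, -4.0]), (236, [572.0, -244.0, 1.0]), (240, [561.0, -244.0, -4.0]), (243, [552.0, -243.0, 1.0]), (244, [550.0, -245.0, -7.0]), (245, [545.0, -243.0, 2.0]), (247, [540.0, -243.0, 1.0]), (248, [537.0, -244.0, -4.0]), (249, [534.0, -243.0, 1.0])]
[ 0.63879802 -0.05322342  0.02411405] [0.63838533 0.00226439 0.02449628] [ 0.6396753  -0.10026124  0.02118539]
```

View pics/c3.png

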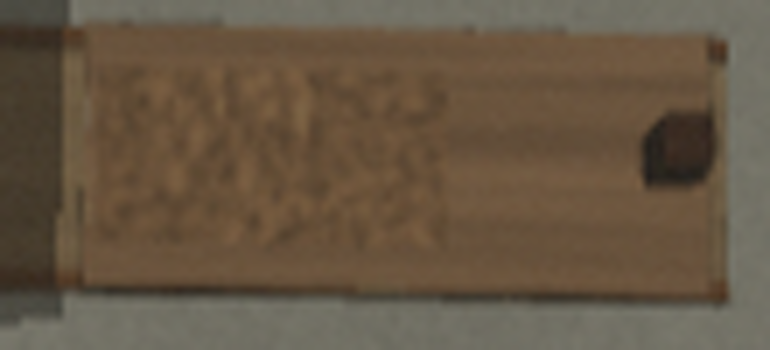

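The pad is empty with its centre at about (0.638, −0.052) in the camera frame, and the block is about 3 mm from the mat centre. Next is box A.

>>> {"api": "send_rows", "payload": {"motion": [{"gripper":1,"tx":0.011,"ty":-0.967,"tz":0,"wx":0,"wy":0,"wz":0},{"gripper":1,"tx":0.011,"ty":-0.967,"tz":0,"wx":0,"wy":0,"wz":0},{"gripper":1,"tx":0.011,"ty":-0.967,"tz":0,"wx":0,"wy":0,"wz":0},{"gripper":1,"tx":0.011,"ty":-0.967,"tz":0,"wx":0,"wy":0,"wz":0},{"gripper":1,"tx":0.011,"ty":-0.967,"tz":0,"wx":0,"wy":0,"wz":0},{"gripper":1,"tx":0.011,"ty":-0.967,"tz":0,"wx":0,"wy":0,"wz":0},{"gripper":1,"tx":0.011,"ty":-0.967,"tz":0,"wx":0,"wy":0,"wz":0},{"gripper":1,"tx":0.011,"ty":-0.967,"tz":0,"wx":0,"wy":0,"wz":0},{"gripper":1,"tx":0,"ty":0,"tz":-0.9,"wx":0,"wy":0,"wz":0},{"gripper":1,"tx":0,"ty":0,"tz":-0.9,"wx":0,"wy":0,"wz":0},{"gripper":1,"tx":0,"ty":0,"tz":-0.9,"wx":0,"wy":0,"wz":0},{"gripper":1,"tx":0,"ty":0,"tz":-0.9,"wx":0,"wy":0,"wz":0},{"gripper":1,"tx":0,"ty":0,"tz":-0.8,"wx":0,"wy":0,"wz":0},{"gripper":1,"tx":0,"ty":0,"tz":-0.5,"wx":0,"wy":0,"wz":0},{"gripper":-1,"tx":0,"ty":0,"tz":0,"wx":0,"wy":0,"wz":0},{"gripper":-1,"tx":0,"ty":0,"tz":0,"wx":0,"wy":0,"wz":0},{"gripper":-1,"tx":0,"ty":0,"tz":0,"wx":0,"wy":0,"wz":0},{"gripper":-1,"tx":0,"ty":0,"tz":0,"wx":0,"wy":0,"wz":0},{"gripper":-1,"tx":0,"ty":0,"tz":0,"wx":0,"wy":0,"wz":0}]}}

```text
t: 13.95
tcp_pos: [0.4343, 0.1004, 0.0063]
orientation: [0.737, 0.675, 0.001, 0.001]
wrist_force: [1.1, -0.9, -1.8]
opening: 0.783
grasp_force: 70.3
```

>>> {"api": "send_rows", "payload": {"motion": [{"gripper":-1,"tx":0,"ty":0,"tz":0.4,"wx":0,"wy":0,"wz":0},{"gripper":-1,"tx":0,"ty":0,"tz":0.9,"wx":0,"wy":0,"wz":0},{"gripper":-1,"tx":0,"ty":0,"tz":0.9,"wx":0,"wy":0,"wz":0},{"gripper":-1,"tx":0,"ty":0,"tz":0.9,"wx":0,"wy":0,"wz":0},{"gripper":-1,"tx":0,"ty":-0.4,"tz":0.4,"wx":0,"wy":0,"wz":0},{"gripper":-1,"tx":0,"ty":-0.8,"tz":0,"wx":0,"wy":0,"wz":0.2},{"gripper":-1,"tx":0,"ty":-0.9,"tz":0,"wx":0,"wy":0,"wz":0.2},{"gripper":-1,"tx":0,"ty":-0.9,"tz":0,"wx":0,"wy":0,"wz":0.2},{"gripper":-1,"tx":0,"ty":-0.9,"tz":0,"wx":0,"wy":0,"wz":0.18},{"gripper":-1,"tx":0.3,"ty":-0.8,"tz":0,"wx":0,"wy":0,"wz":0},{"gripper":-1,"tx":0.7,"ty":-0.4,"tz":0,"wx":0,"wy":0,"wz":0},{"gripper":-1,"tx":0.9,"ty":0,"tz":0,"wx":0,"wy":0,"wz":0},{"gripper":-1,"tx":0.9,"ty":0,"tz":0,"wx":0,"wy":0,"wz":0},{"gripper":-1,"tx":0.9,"ty":0,"tz":0,"wx":0,"wy":0,"wz":0},{"gripper":-1,"tx":0.9,"ty":0,"tz":0,"wx":0,"wy":0,"wz":0},{"gripper":-1,"tx":0.9,"ty":0,"tz":0,"wx":0,"wy":0,"wz":0},{"gripper":-1,"tx":0.9,"ty":0,"tz":0,"wx":0,"wy":0,"wz":0},{"gripper":-1,"tx":0.4,"ty":0,"tz":0,"wx":0,"wy":0,"wz":0},{"gripper":-1,"tx":0,"ty":0,"tz":0,"wx":0,"wy":0,"wz":0}]}}

```text
t: 15.53
tcp_pos: [0.6397, -0.0527, 0.1099]
orientation: [0.71, 0.704, 0.001, 0.001]
wrist_force: [-0.8, -0.1, -1.4]
opening: 0.784
grasp_force: 70.4
```

>>> {"api": "send_rows", "payload": {"motion": [{"gripper":-1,"tx":0,"ty":0,"tz":-0.8,"wx":0,"wy":0,"wz":0},{"gripper":-1,"tx":0,"ty":0,"tz":-0.8,"wx":0,"wy":0,"wz":0},{"gripper":-1,"tx":0,"ty":0,"tz":-0.6,"wx":0,"wy":0,"wz":0},{"gripper":-1,"tx":0,"ty":0,"tz":-0.3,"wx":0,"wy":0,"wz":0},{"gripper":-1,"tx":0,"ty":0,"tz":-0.12,"wx":0,"wy":0,"wz":0},{"gripper":-1,"tx":0,"ty":0,"tz":0,"wx":0,"wy":0,"wz":0}]}}

```text
t: 16.03
tcp_pos: [0.6365, -0.0527, 0.031]
orientation: [0.711, 0.704, -0.0, -0.001]
wrist_force: [1.0, 0.3, -1.9]
opening: 0.781
grasp_force: 70.5
```

>>> {"api": "send_rows", "payload": {"motion": [{"gripper":-1,"tx":0,"ty":0,"tz":-0.02,"wx":0,"wy":0,"wz":0},{"gripper":1,"tx":0,"ty":0,"tz":0,"wx":0,"wy":0,"wz":0},{"gripper":1,"tx":0,"ty":0,"tz":0,"wx":0,"wy":0,"wz":0},{"gripper":1,"tx":0,"ty":0,"tz":0,"wx":0,"wy":0,"wz":0},{"gripper":1,"tx":0,"ty":0,"tz":0,"wx":0,"wy":0,"wz":0},{"gripper":1,"tx":0,"ty":0,"tz":0.4,"wx":0,"wy":0,"wz":0},{"gripper":1,"tx":0,"ty":0,"tz":0.9,"wx":0,"wy":0,"wz":0},{"gripper":1,"tx":0,"ty":0,"tz":0.9,"wx":0,"wy":0,"wz":0},{"gripper":1,"tx":0,"ty":0,"tz":0.9,"wx":0,"wy":0,"wz":0},{"gripper":1,"tx":0,"ty":0,"tz":0.9,"wx":0,"wy":0,"wz":0},{"gripper":1,"tx":-0.9,"ty":-0.9,"tz":0,"wx":0,"wy":0,"wz":0.14},{"gripper":1,"tx":-0.9,"ty":-0.9,"tz":0,"wx":0,"wy":0,"wz":0.14},{"gripper":1,"tx":-0.9,"ty":-0.9,"tz":0,"wx":0,"wy":0,"wz":0.14},{"gripper":1,"tx":-0.9,"ty":-0.9,"tz":0,"wx":0,"wy":0,"wz":0.14},{"gripper":1,"tx":-0.9,"ty":-0.9,"tz":0,"wx":0,"wy":0,"wz":0.14},{"gripper":1,"tx":-0.9,"ty":-0.9,"tz":0,"wx":0,"wy":0,"wz":0.14},{"gripper":1,"tx":-0.9,"ty":-0.9,"tz":0,"wx":0,"wy":0,"wz":0.14},{"gripper":1,"tx":0,"ty":0,"tz":0,"wx":0,"wy":0,"wz":0.14}]}}

```text
t: 17.53
tcp_pos: [0.4444, -0.2461, 0.1522]
orientation: [0.672, 0.74, -0.002, 0.001]
wrist_force: [0.8, -0.2, 0.3]
opening: 0.998
grasp_force: 0.0
```

Run:
```python
from h import *
for i in range(2):
    im,d,W=look('top')
    for k,w,a,b in [('boxA',(295,180,375,250),.05,.07),('block',(165,190,232,275),.025,.06),('handle',(365,195,410,230),.06,.09),('boxB',(390,255,460,310),.025,.05)]:
        print(k,rect(W,w,a,b))
o=arm.get_obs();print(o['tcp_pos'],o['wrist_force'])
```

```text
boxA {'c': array([634.7, -50. ]), 'size': array([140.7,  69.6]), 'long_deg': 89.1, 'z': 57.7, 'n': 1167, 'med': array([634.3, -50.6,  57.7])}
block {'c': array([584. , 332.4]), 'size': array([96.8, 55.2]), 'long_deg': -83.5, 'z': 36.7, 'n': 631, 'med': array([582.4, 331.2,  36.4])}
handle {'c': array([ 635.6, -215.5]), 'size': array([22.3, 20.8]), 'long_deg': -0.5, 'z': 74.4, 'n': 65, 'med': array([ 634.6, -215.2,   73.9])}
boxB {'c': array([ 412.8, -312.2]), 'size': array([119.9,  33.7]), 'long_deg': -89.1, 'z': 33.5, 'n': 195, 'med': array([ 410.9, -313.7,   33.4])}
boxA {'c': array([634.8, -50.3]), 'size': array([140.8,  69.3]), 'long_deg': 89.6, 'z': 57.6, 'n': 1166, 'med': array([634.3, -50.7,  57.6])}
block {'c': array([583.5, 332.4]), 'size': array([95.5, 54.4]), 'long_deg': -83.4, 'z': 36.2, 'n': 631, 'med': array([582.6, 331.4,  36. ])}
handle {'c': array([ 636.6, -215.9]), 'size': array([23.7, 21.4]), 'long_deg': -2.2, 'z': 74.3, 'n': 67, 'med': array([ 634.6, -215.2,   73.5])}
boxB {'c': array([ 418.2, -309.5]), 'size': array([117. ,  36.8]), 'long_deg': -83.9, 'z': 33.6, 'n': 215, 'med': array([ 412. , -313.3,   33.7])}
[ 0.44781936 -0.24279599  0.1521605 ] [ 0.57146713 -0.4861581  -0.23193986]
```

>>> {"api": "send_rows", "payload": {"motion": [{"gripper":1,"tx":-0.134,"ty":-0.775,"tz":0,"wx":0,"wy":0,"wz":0},{"gripper":1,"tx":-0.134,"ty":-0.775,"tz":0,"wx":0,"wy":0,"wz":0},{"gripper":1,"tx":-0.134,"ty":-0.775,"tz":0,"wx":0,"wy":0,"wz":0},{"gripper":1,"tx":0,"ty":0,"tz":-0.9,"wx":0,"wy":0,"wz":0},{"gripper":1,"tx":0,"ty":0,"tz":-0.9,"wx":0,"wy":0,"wz":0},{"gripper":1,"tx":0,"ty":0,"tz":-0.9,"wx":0,"wy":0,"wz":0},{"gripper":1,"tx":0,"ty":0,"tz":-0.9,"wx":0,"wy":0,"wz":0},{"gripper":1,"tx":0,"ty":0,"tz":-0.8,"wx":0,"wy":0,"wz":0},{"gripper":1,"tx":0,"ty":0,"tz":-0.46,"wx":0,"wy":0,"wz":0},{"gripper":-1,"tx":0,"ty":0,"tz":0,"wx":0,"wy":0,"wz":0},{"gripper":-1,"tx":0,"ty":0,"tz":0,"wx":0,"wy":0,"wz":0},{"gripper":-1,"tx":0,"ty":0,"tz":0,"wx":0,"wy":0,"wz":0},{"gripper":-1,"tx":0,"ty":0,"tz":0,"wx":0,"wy":0,"wz":0},{"gripper":-1,"tx":0,"ty":0,"tz":0,"wx":0,"wy":0,"wz":0}]}}

```text
t: 18.8
tcp_pos: [0.4373, -0.312, 0.0065]
orientation: [0.67, 0.742, 0.0, 0.001]
wrist_force: [0.1, 1.2, -1.4]
opening: 0.78
grasp_force: 69.8
```

>>> {"api": "send_rows", "payload": {"motion": [{"gripper":-1,"tx":0,"ty":0,"tz":0.4,"wx":0,"wy":0,"wz":0},{"gripper":-1,"tx":0,"ty":0,"tz":0.9,"wx":0,"wy":0,"wz":0},{"gripper":-1,"tx":0,"ty":0,"tz":0.9,"wx":0,"wy":0,"wz":0},{"gripper":-1,"tx":0,"ty":0.4,"tz":0.9,"wx":0,"wy":0,"wz":0},{"gripper":-1,"tx":0,"ty":0.8,"tz":0.9,"wx":0,"wy":0,"wz":0},{"gripper":-1,"tx":0,"ty":0.9,"tz":0.1,"wx":0,"wy":0,"wz":-0.22},{"gripper":-1,"tx":0,"ty":0.9,"tz":0,"wx":0,"wy":0,"wz":-0.3},{"gripper":-1,"tx":0,"ty":0.9,"tz":0,"wx":0,"wy":0,"wz":-0.3},{"gripper":-1,"tx":0.4,"ty":0.9,"tz":0,"wx":0,"wy":0,"wz":-0.3},{"gripper":-1,"tx":0.8,"ty":0.9,"tz":0,"wx":0,"wy":0,"wz":0},{"gripper":-1,"tx":0.8,"ty":0.9,"tz":0,"wx":0,"wy":0,"wz":0},{"gripper":-1,"tx":0.8,"ty":0.9,"tz":0,"wx":0,"wy":0,"wz":0},{"gripper":-1,"tx":0.8,"ty":0.8,"tz":0,"wx":0,"wy":0,"wz":0},{"gripper":-1,"tx":0.9,"ty":0.3,"tz":0,"wx":0,"wy":0,"wz":0},{"gripper":-1,"tx":0.9,"ty":0,"tz":0,"wx":0,"wy":0,"wz":0},{"gripper":-1,"tx":0.9,"ty":0,"tz":0,"wx":0,"wy":0,"wz":0},{"gripper":-1,"tx":0.4,"ty":0,"tz":0,"wx":0,"wy":0,"wz":0},{"gripper":-1,"tx":0,"ty":0,"tz":0,"wx":0,"wy":0,"wz":0},{"gripper":-1,"tx":0,"ty":0,"tz":0,"wx":0,"wy":0,"wz":0}]}}

```text
t: 20.38
tcp_pos: [0.6373, -0.0535, 0.1287]
orientation: [0.711, 0.704, -0.0, 0.0]
wrist_force: [-0.6, -0.0, -1.6]
opening: 0.785
grasp_force: 69.9
```

Run:
```python
from h import *
im,d,W=look('top','t3')
cv2.imwrite('pics/c4.png',cv2.resize(im[170:270,260:420],None,fx=4.5,fy=4.5,interpolation=cv2.INTER_CUBIC))
for i in range(4): o=arm.get_obs();print(o['tcp_pos'],o['orientation'],o['opening']); read_camera('scene')
```

```text
[ 0.63674522 -0.05354218  0.12860454] [ 7.10684714e-01  7.03510640e-01 -1.13334448e-04 -6.58955637e-05] 0.7826943750518411
[ 0.63646192 -0.05359588  0.12864012] [ 7.10727462e-01  7.03467460e-01 -8.51776885e-05 -2.75607604e-05] 0.7834586333254745
[ 0.6363435  -0.05360565  0.12856334] [ 7.10785469e-01  7.03408853e-01 -4.08855366e-05 -3.90496070e-05] 0.7842728887288113
[ 0.63636695 -0.05362632  0.12858348] [7.10785008e-01 7.03409319e-01 2.90872131e-05 4.89605132e-05] 0.7825502781781554
```

View pics/c4.png

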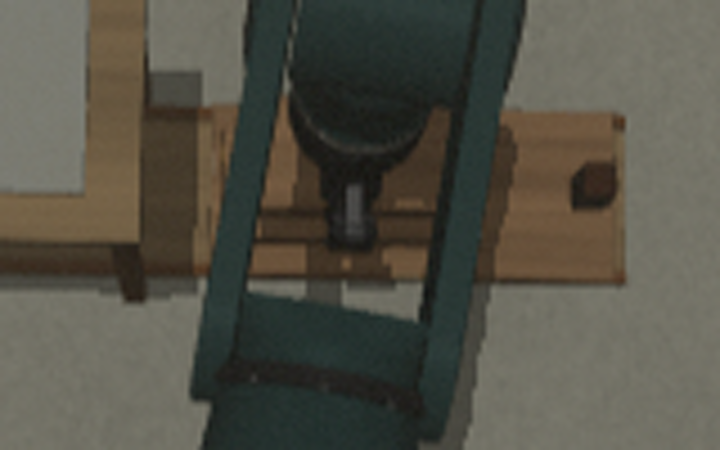

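The arm occludes the column in this crop, but box B is held level over box A. I lower it.

>>> {"api": "send_rows", "payload": {"motion": [{"gripper":-1,"tx":0.05,"ty":0,"tz":-0.7,"wx":0,"wy":0,"wz":0},{"gripper":-1,"tx":0,"ty":0,"tz":-0.7,"wx":0,"wy":0,"wz":0},{"gripper":-1,"tx":0,"ty":0,"tz":-0.4,"wx":0,"wy":0,"wz":0},{"gripper":-1,"tx":0,"ty":0,"tz":-0.2,"wx":0,"wy":0,"wz":0},{"gripper":-1,"tx":0,"ty":0,"tz":-0.12,"wx":0,"wy":0,"wz":0},{"gripper":-1,"tx":0,"ty":0,"tz":0,"wx":0,"wy":0,"wz":0},{"gripper":-1,"tx":0,"ty":0,"tz":0,"wx":0,"wy":0,"wz":0},{"gripper":-1,"tx":0,"ty":0,"tz":0,"wx":0,"wy":0,"wz":0}]}}

```text
t: 21.3
tcp_pos: [0.6396, -0.0536, 0.0659]
orientation: [0.711, 0.704, 0.001, 0.001]
wrist_force: [0.1, 0.4, -1.8]
opening: 0.781
grasp_force: 70.0
```

>>> {"api": "send_rows", "payload": {"motion": [{"gripper":-1,"tx":0,"ty":0,"tz":-0.03,"wx":0,"wy":0,"wz":0},{"gripper":1,"tx":0,"ty":0,"tz":0,"wx":0,"wy":0,"wz":0},{"gripper":1,"tx":0,"ty":0,"tz":0,"wx":0,"wy":0,"wz":0},{"gripper":1,"tx":0,"ty":0,"tz":0,"wx":0,"wy":0,"wz":0},{"gripper":1,"tx":0,"ty":0,"tz":0,"wx":0,"wy":0,"wz":0},{"gripper":1,"tx":0,"ty":0,"tz":0.4,"wx":0,"wy":0,"wz":0},{"gripper":1,"tx":0,"ty":0,"tz":0.9,"wx":0,"wy":0,"wz":0},{"gripper":1,"tx":0,"ty":0,"tz":0.9,"wx":0,"wy":0,"wz":0},{"gripper":1,"tx":0,"ty":0,"tz":0.9,"wx":0,"wy":0,"wz":0},{"gripper":1,"tx":0,"ty":0,"tz":0.9,"wx":0,"wy":0,"wz":0},{"gripper":1,"tx":-0.2,"ty":-0.9,"tz":0.3,"wx":0,"wy":0,"wz":0},{"gripper":1,"tx":-0.2,"ty":-0.9,"tz":0,"wx":0,"wy":0,"wz":0},{"gripper":1,"tx":-0.2,"ty":-0.9,"tz":0,"wx":0,"wy":0,"wz":0},{"gripper":1,"tx":-0.2,"ty":-0.9,"tz":0,"wx":0,"wy":0,"wz":0},{"gripper":1,"tx":-0.2,"ty":-0.9,"tz":0,"wx":0,"wy":0,"wz":0},{"gripper":1,"tx":-0.2,"ty":-0.9,"tz":0,"wx":0,"wy":0,"wz":0},{"gripper":1,"tx":-0.2,"ty":-0.9,"tz":0,"wx":0,"wy":0,"wz":0},{"gripper":1,"tx":-0.2,"ty":-0.9,"tz":0,"wx":0,"wy":0,"wz":0},{"gripper":1,"tx":-0.2,"ty":-0.9,"tz":0,"wx":0,"wy":0,"wz":0},{"gripper":1,"tx":-0.2,"ty":-0.9,"tz":0,"wx":0,"wy":0,"wz":0}]}}

```text
t: 22.97
tcp_pos: [0.5784, -0.3248, 0.1939]
orientation: [0.711, 0.704, 0.0, 0.001]
wrist_force: [0.1, 0.5, -0.4]
opening: 1.003
grasp_force: 0.0
```

Run:
```python
from h import *
for i in range(2):
    im,d,W=look('top')
    for k,w,a,b in [('boxA',(295,180,375,250),.05,.07),('boxB',(295,180,375,250),.08,.11),('block',(165,190,232,275),.025,.06),('handle',(365,195,410,230),.06,.09),('wslab',(425,215,475,260),.010,.025)]:
        print(k,rect(W,w,a,b))
o=arm.get_obs();print(o['tcp_pos'],o['orientation'])
```

```text
boxA {'c': array([635.3, -50. ]), 'size': array([140.3,  69.9]), 'long_deg': 89.6, 'z': 57.5, 'n': 195, 'med': array([622. , -16.3,  57.7])}
boxB {'c': array([635. , -55.6]), 'size': array([123.4,  67.3]), 'long_deg': -90.0, 'z': 91.5, 'n': 1062, 'med': array([635. , -56.3,  91.5])}
block {'c': array([583.7, 332.4]), 'size': array([97.3, 54.5]), 'long_deg': -83.4, 'z': 36.6, 'n': 631, 'med': array([582.5, 331.3,  36.3])}
handle {'c': array([ 635.5, -215.9]), 'size': array([21.9, 21.4]), 'long_deg': -5.2, 'z': 74.1, 'n': 67, 'med': array([ 634.4, -215.2,   73.7])}
wslab {'c': array([ 565.3, -394.7]), 'size': array([85.1, 62.8]), 'long_deg': 84.4, 'z': 15.2, 'n': 199, 'med': array([ 560.9, -392.8,   15.4])}
boxA {'c': array([634.9, -50. ]), 'size': array([140.2,  68.4]), 'long_deg': 89.7, 'z': 57.7, 'n': 195, 'med': array([622. , -16.8,  57.6])}
boxB {'c': array([635.3, -55.5]), 'size': array([123.4,  68.2]), 'long_deg': -89.6, 'z': 91.6, 'n': 1068, 'med': array([634.9, -55.9,  91.6])}
block {'c': array([583.3, 332.7]), 'size': array([98. , 55.4]), 'long_deg': -83.7, 'z': 36.5, 'n': 638, 'med': array([582.4, 331.2,  36.2])}
handle {'c': array([ 636.1, -215.2]), 'size': array([22.1, 20.9]), 'long_deg': -2.8, 'z': 74.5, 'n': 67, 'med': array([ 634.7, -215.2,   73.8])}
wslab {'c': array([ 561.9, -401.3]), 'size': array([88.9, 72.9]), 'long_deg': 70.3, 'z': 15.6, 'n': 163, 'med': array([ 559.9, -384. ,   15.6])}
[ 0.57728043 -0.32790853  0.19322604] [ 0.71255695  0.70161316 -0.00084371  0.00091894]
```

>>> {"api": "send_rows", "payload": {"motion": [{"gripper":1,"tx":-0.103,"ty":-0.753,"tz":0,"wx":0,"wy":0,"wz":0},{"gripper":1,"tx":-0.103,"ty":-0.753,"tz":0,"wx":0,"wy":0,"wz":0},{"gripper":1,"tx":-0.103,"ty":-0.753,"tz":0,"wx":0,"wy":0,"wz":0},{"gripper":1,"tx":0,"ty":0,"tz":-0.9,"wx":0,"wy":0,"wz":0},{"gripper":1,"tx":0,"ty":0,"tz":-0.9,"wx":0,"wy":0,"wz":0},{"gripper":1,"tx":0,"ty":0,"tz":-0.9,"wx":0,"wy":0,"wz":0},{"gripper":1,"tx":0,"ty":0,"tz":-0.9,"wx":0,"wy":0,"wz":0},{"gripper":1,"tx":0,"ty":0,"tz":-0.9,"wx":0,"wy":0,"wz":0},{"gripper":1,"tx":0,"ty":0,"tz":-0.8,"wx":0,"wy":0,"wz":0},{"gripper":1,"tx":0,"ty":0,"tz":-0.4,"wx":0,"wy":0,"wz":0},{"gripper":-1,"tx":0,"ty":0,"tz":0,"wx":0,"wy":0,"wz":0},{"gripper":-1,"tx":0,"ty":0,"tz":0,"wx":0,"wy":0,"wz":0},{"gripper":-1,"tx":0,"ty":0,"tz":0,"wx":0,"wy":0,"wz":0},{"gripper":-1,"tx":0,"ty":0,"tz":0,"wx":0,"wy":0,"wz":0},{"gripper":-1,"tx":0,"ty":0,"tz":0,"wx":0,"wy":0,"wz":0},{"gripper":-1,"tx":0,"ty":0,"tz":0,"wx":0,"wy":0,"wz":0},{"gripper":-1,"tx":0,"ty":0,"tz":0,"wx":0,"wy":0,"wz":0}]}}

```text
t: 24.48
tcp_pos: [0.5704, -0.3922, 0.0244]
orientation: [0.711, 0.704, 0.0, 0.002]
wrist_force: [-0.8, -0.3, 6.2]
opening: 0.28
grasp_force: 59.4
```

>>> {"api": "send_rows", "payload": {"motion": [{"gripper":-1,"tx":0,"ty":0,"tz":0.4,"wx":0,"wy":0,"wz":0},{"gripper":-1,"tx":0,"ty":0,"tz":0.8,"wx":0,"wy":0,"wz":0},{"gripper":-1,"tx":0,"ty":0,"tz":0.9,"wx":0,"wy":0,"wz":0},{"gripper":-1,"tx":0,"ty":0,"tz":0.9,"wx":0,"wy":0,"wz":0},{"gripper":-1,"tx":0,"ty":0,"tz":0.9,"wx":0,"wy":0,"wz":0},{"gripper":-1,"tx":0,"ty":0.3,"tz":0.9,"wx":0,"wy":0,"wz":0.12},{"gripper":-1,"tx":0.2,"ty":0.7,"tz":0.2,"wx":0,"wy":0,"wz":0.12},{"gripper":-1,"tx":0.2,"ty":0.9,"tz":0,"wx":0,"wy":0,"wz":0.12},{"gripper":-1,"tx":0.2,"ty":0.9,"tz":0,"wx":0,"wy":0,"wz":0.12},{"gripper":-1,"tx":0.2,"ty":0.9,"tz":0,"wx":0,"wy":0,"wz":0.12},{"gripper":-1,"tx":0.2,"ty":0.9,"tz":0,"wx":0,"wy":0,"wz":0.12},{"gripper":-1,"tx":0.2,"ty":0.9,"tz":0,"wx":0,"wy":0,"wz":0.12},{"gripper":-1,"tx":0.2,"ty":0.9,"tz":0,"wx":0,"wy":0,"wz":0.12},{"gripper":-1,"tx":0.2,"ty":0.9,"tz":0,"wx":0,"wy":0,"wz":0.12},{"gripper":-1,"tx":0.2,"ty":0.9,"tz":0,"wx":0,"wy":0,"wz":0.12},{"gripper":-1,"tx":0.2,"ty":0.9,"tz":0,"wx":0,"wy":0,"wz":0},{"gripper":-1,"tx":0.2,"ty":0.8,"tz":0,"wx":0,"wy":0,"wz":0},{"gripper":-1,"tx":0.1,"ty":0.4,"tz":0,"wx":0,"wy":0,"wz":0},{"gripper":-1,"tx":0,"ty":0,"tz":0,"wx":0,"wy":0,"wz":0},{"gripper":-1,"tx":0,"ty":0,"tz":0,"wx":0,"wy":0,"wz":0}]}}

```text
t: 26.15
tcp_pos: [0.6377, -0.0818, 0.1699]
orientation: [0.667, 0.745, -0.001, -0.001]
wrist_force: [-0.3, -0.4, -7.0]
opening: 0.287
grasp_force: 60.0
```

Run:
```python
from h import *
im,d,W=look('scene','s3')
cv2.imwrite('pics/c5.png',cv2.resize(im[180:330,220:400],None,fx=4,fy=4,interpolation=cv2.INTER_CUBIC))
o=arm.get_obs();print(o['tcp_pos'],o['orientation'],o['opening'],o['wrist_force'])
```

```text
[ 0.63769012 -0.08273053  0.17016621] [ 0.66718416  0.74489139 -0.00119685 -0.00082339] 0.2773827659038923 [-0.36501026 -0.90266644 -6.98684401]
```

View pics/c5.png

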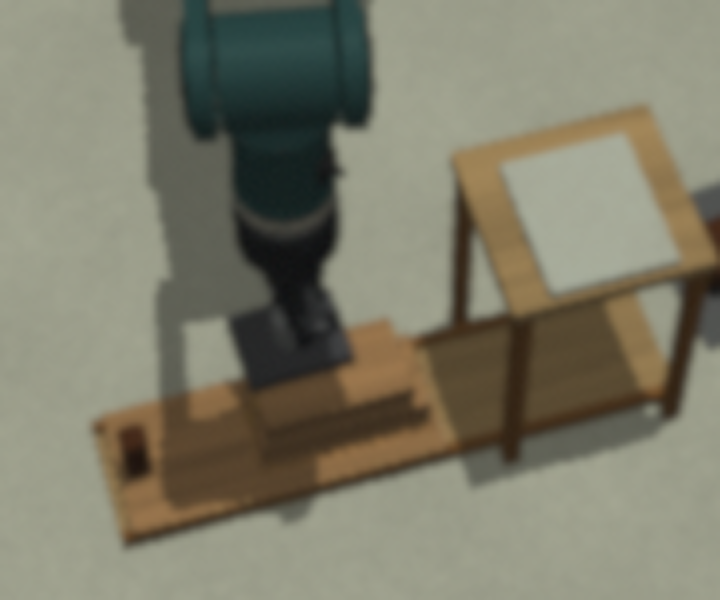

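The weight hangs level above the two-box column (slab near crop pixel (290,345)). I move on to centre and measure it.

>>> {"api": "send_rows", "payload": {"motion": [{"gripper":-1,"tx":0.03,"ty":0.5,"tz":0,"wx":0,"wy":0,"wz":0},{"gripper":-1,"tx":0.02,"ty":0.53,"tz":0,"wx":0,"wy":0,"wz":0},{"gripper":-1,"tx":0,"ty":0,"tz":0,"wx":0,"wy":0,"wz":0},{"gripper":-1,"tx":0,"ty":0,"tz":0,"wx":0,"wy":0,"wz":0},{"gripper":-1,"tx":0,"ty":0,"tz":0,"wx":0,"wy":0,"wz":0}]}}

```text
t: 26.62
tcp_pos: [0.6399, -0.0515, 0.1715]
orientation: [0.667, 0.745, -0.0, 0.0]
wrist_force: [0.3, -0.3, -7.6]
opening: 0.282
grasp_force: 60.0
```

Run:
```python
from h import *
im,d,W=look('scene','s4')
g=im.astype(int).max(2)
w=np.s_[230:300,260:330]; S=W[w].reshape(-1,3);G=g[w].ravel()
for zl,zh,dark in((.135,.155,1),(.135,.165,1),(.082,.095,0),(.045,.062,0)):
    m=(S[:,2]>zl)&(S[:,2]<zh)&((G<70) if dark else (G>70)); P=(S[m]*1000)
    print(zl,m.sum(),P.min(0),P.max(0),cv2.minAreaRect(P[:,:2].astype(np.float32)))
o=arm.get_obs();print(o['tcp_pos'],o['wrist_force'])
```

```text
0.135 42 [615.472024   -94.41513974 147.15775768] [679.32841736 -20.60483948 154.81516767] ((650.0445556640625, -57.09239959716797), (73.31591796875, 63.6184196472168), 85.26544189453125)
0.135 288 [612.36815873 -94.41513974 147.15775768] [682.06050892 -16.76384074 164.96470479] ((647.1763305664062, -55.2785530090332), (77.47459411621094, 68.79661560058594), 88.3333740234375)
0.082 397 [ 609.78778819 -116.82774334   82.04055928] [680.51255544   6.90749055  94.96421901] ((644.8857421875, -55.00640869140625), (123.5784912109375, 68.10199737548828), 88.37120819091797)
0.045 84 [ 609.50027091 -120.30085474   45.4598198 ] [678.33767806  22.12144396  61.15955513] ((644.1021118164062, -49.051361083984375), (68.79903411865234, 142.4700927734375), 0.17656993865966797)
[ 0.63988164 -0.05170191  0.17148386] [ 0.3287973   0.04228583 -7.65885835]
```

>>> {"api": "send_rows", "payload": {"motion": [{"gripper":-1,"tx":-0.03,"ty":0,"tz":-0.6,"wx":0,"wy":0,"wz":0},{"gripper":-1,"tx":0,"ty":0,"tz":-0.6,"wx":0,"wy":0,"wz":0},{"gripper":-1,"tx":0,"ty":0,"tz":-0.35,"wx":0,"wy":0,"wz":0},{"gripper":-1,"tx":0,"ty":0,"tz":-0.15,"wx":0,"wy":0,"wz":0},{"gripper":-1,"tx":0,"ty":0,"tz":-0.08,"wx":0,"wy":0,"wz":0},{"gripper":-1,"tx":0,"ty":0,"tz":0,"wx":0,"wy":0,"wz":0},{"gripper":-1,"tx":0,"ty":0,"tz":0,"wx":0,"wy":0,"wz":0}]}}

```text
t: 27.25
tcp_pos: [0.6398, -0.0516, 0.1192]
orientation: [0.667, 0.745, 0.001, 0.001]
wrist_force: [0.8, 0.3, -6.9]
opening: 0.279
grasp_force: 60.1
```

>>> {"api": "send_rows", "payload": {"motion": [{"gripper":-1,"tx":0,"ty":0,"tz":-0.05,"wx":0,"wy":0,"wz":0},{"gripper":-1,"tx":0,"ty":0,"tz":0,"wx":0,"wy":0,"wz":0},{"gripper":-1,"tx":0,"ty":0,"tz":0,"wx":0,"wy":0,"wz":0}]}}

```text
t: 27.5
tcp_pos: [0.6394, -0.0514, 0.1173]
orientation: [0.667, 0.745, 0.0, 0.001]
wrist_force: [-0.3, -0.6, -7.9]
opening: 0.282
grasp_force: 60.1
```

>>> {"api": "send_rows", "payload": {"motion": [{"gripper":-1,"tx":0,"ty":0,"tz":-0.04,"wx":0,"wy":0,"wz":0},{"gripper":-1,"tx":0,"ty":0,"tz":0,"wx":0,"wy":0,"wz":0},{"gripper":-1,"tx":0,"ty":0,"tz":0,"wx":0,"wy":0,"wz":0}]}}

```text
t: 27.75
tcp_pos: [0.6395, -0.0513, 0.1165]
orientation: [0.667, 0.745, 0.0, 0.001]
wrist_force: [-0.7, 0.6, -3.6]
opening: 0.281
grasp_force: 60.6
```

>>> {"api": "send_rows", "payload": {"motion": [{"gripper":1,"tx":0,"ty":0,"tz":0,"wx":0,"wy":0,"wz":0},{"gripper":1,"tx":0,"ty":0,"tz":0,"wx":0,"wy":0,"wz":0},{"gripper":1,"tx":0,"ty":0,"tz":0,"wx":0,"wy":0,"wz":0},{"gripper":1,"tx":0,"ty":0,"tz":0,"wx":0,"wy":0,"wz":0},{"gripper":1,"tx":0,"ty":0,"tz":0.3,"wx":0,"wy":0,"wz":0},{"gripper":1,"tx":0,"ty":0,"tz":0.8,"wx":0,"wy":0,"wz":0},{"gripper":1,"tx":0,"ty":0,"tz":0.9,"wx":0,"wy":0,"wz":0},{"gripper":1,"tx":0,"ty":0,"tz":0.9,"wx":0,"wy":0,"wz":0},{"gripper":1,"tx":0,"ty":0,"tz":0.5,"wx":0,"wy":0,"wz":0},{"gripper":1,"tx":0,"ty":-0.9,"tz":0,"wx":0,"wy":0,"wz":-0.2},{"gripper":1,"tx":0,"ty":-0.9,"tz":0,"wx":0,"wy":0,"wz":-0.2},{"gripper":1,"tx":0,"ty":-0.9,"tz":0,"wx":0,"wy":0,"wz":-0.2},{"gripper":1,"tx":0,"ty":-0.9,"tz":0,"wx":0,"wy":0,"wz":-0.2},{"gripper":1,"tx":0,"ty":-0.9,"tz":0,"wx":0,"wy":0,"wz":-0.2},{"gripper":-1,"tx":0,"ty":-0.9,"tz":0,"wx":0,"wy":0,"wz":-0.2},{"gripper":-1,"tx":0,"ty":-0.9,"tz":0,"wx":0,"wy":0,"wz":0},{"gripper":-1,"tx":0,"ty":-0.9,"tz":0,"wx":0,"wy":0,"wz":0},{"gripper":-1,"tx":0,"ty":-0.5,"tz":0,"wx":0,"wy":0,"wz":0},{"gripper":-1,"tx":0,"ty":0,"tz":0,"wx":0,"wy":0,"wz":0}]}}

```text
t: 29.33
tcp_pos: [0.6385, -0.2859, 0.2175]
orientation: [0.712, 0.702, -0.0, 0.001]
wrist_force: [-0.7, 0.4, -0.4]
opening: 0.299
grasp_force: 0.0
```

Run:
```python
from h import *
im,d,W=look('top','t5')
for k,w,a,b in [('boxA',(295,180,375,250),.05,.07),('boxB',(295,180,375,250),.08,.098),('wslab',(295,180,375,250),.1,.115),('knob',(295,180,375,250),.128,.15),('block',(165,190,232,275),.025,.06)]:
        print(k,rect(W,w,a,b))
o=arm.get_obs();print(o['tcp_pos'],o['orientation'],o['opening'])
cv2.imwrite('pics/c6.png',cv2.resize(im[170:260,280:420],None,fx=5,fy=5,interpolation=cv2.INTER_CUBIC))
```

```text
boxA {'c': array([633.2, -50.2]), 'size': array([142.6,  68.2]), 'long_deg': 87.2, 'z': 58.0, 'n': 189, 'med': array([622.5, -15.8,  58. ])}
boxB {'c': array([634.7, -55.5]), 'size': array([123.4,  67.1]), 'long_deg': 89.8, 'z': 91.4, 'n': 394, 'med': array([629.7, -57.8,  91. ])}
wslab {'c': array([636.3, -59.7]), 'size': array([94.2, 63.7]), 'long_deg': -89.5, 'z': 107.6, 'n': 617, 'med': array([635. , -53.4, 107.5])}
knob {'c': array([636. , -53.9]), 'size': array([23.6, 22.5]), 'long_deg': -55.1, 'z': 137.6, 'n': 72, 'med': array([635.8, -53.8, 137.1])}
block {'c': array([583.8, 332.5]), 'size': array([96.9, 55.5]), 'long_deg': -83.4, 'z': 36.4, 'n': 631, 'med': array([582.6, 331.1,  36.4])}
[ 0.63888461 -0.28351872  0.21754374] [ 7.11427380e-01  7.02759561e-01  2.81409471e-04 -6.12840793e-05] 0.20567214822957877
```

View pics/c6.png

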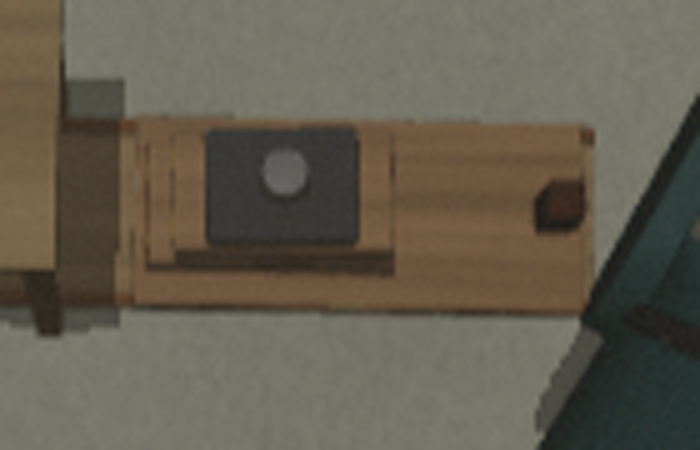

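>>> {"api": "send_rows", "payload": {"motion": [{"gripper":-1,"tx":0,"ty":0,"tz":-0.9,"wx":0,"wy":0,"wz":0},{"gripper":-1,"tx":0,"ty":0,"tz":-0.9,"wx":0,"wy":0,"wz":0},{"gripper":-1,"tx":0,"ty":0,"tz":-0.9,"wx":0,"wy":0,"wz":0},{"gripper":-1,"tx":0,"ty":0,"tz":-0.9,"wx":0,"wy":0,"wz":0},{"gripper":-1,"tx":0,"ty":0,"tz":-0.9,"wx":0,"wy":0,"wz":0},{"gripper":-1,"tx":0,"ty":0,"tz":-0.8,"wx":0,"wy":0,"wz":0},{"gripper":-1,"tx":0,"ty":0,"tz":-0.4,"wx":0,"wy":0,"wz":0},{"gripper":-1,"tx":0,"ty":0.3,"tz":0,"wx":0,"wy":0,"wz":0},{"gripper":-1,"tx":0,"ty":0.3,"tz":0,"wx":0,"wy":0,"wz":0},{"gripper":-1,"tx":0,"ty":0.2,"tz":0,"wx":0,"wy":0,"wz":0},{"gripper":-1,"tx":0,"ty":0.1,"tz":0,"wx":0,"wy":0,"wz":0},{"gripper":-1,"tx":0,"ty":0.07,"tz":0,"wx":0,"wy":0,"wz":0},{"gripper":-1,"tx":0,"ty":0.07,"tz":0,"wx":0,"wy":0,"wz":0},{"gripper":-1,"tx":0,"ty":0.07,"tz":0,"wx":0,"wy":0,"wz":0},{"gripper":-1,"tx":0,"ty":0.07,"tz":0,"wx":0,"wy":0,"wz":0},{"gripper":-1,"tx":0,"ty":0.07,"tz":0,"wx":0,"wy":0,"wz":0},{"gripper":-1,"tx":0,"ty":0.07,"tz":0,"wx":0,"wy":0,"wz":0},{"gripper":-1,"tx":0,"ty":0.07,"tz":0,"wx":0,"wy":0,"wz":0}]}}

```text
t: 30.88
tcp_pos: [0.639, -0.2406, 0.0463]
orientation: [0.711, 0.703, 0.0, -0.0]
wrist_force: [0.3, -0.6, -0.2]
opening: 0.003
grasp_force: 0.0
```

Near contact. Now the gentle push.

>>> {"api": "send_rows", "payload": {"motion": [{"gripper":-1,"tx":0,"ty":0.07,"tz":0,"wx":0,"wy":0,"wz":0},{"gripper":-1,"tx":0,"ty":0.08,"tz":0,"wx":0,"wy":0,"wz":0},{"gripper":-1,"tx":0,"ty":0.09,"tz":0,"wx":0,"wy":0,"wz":0},{"gripper":-1,"tx":0,"ty":0.1,"tz":0,"wx":0,"wy":0,"wz":0},{"gripper":-1,"tx":0,"ty":0.12,"tz":0,"wx":0,"wy":0,"wz":0},{"gripper":-1,"tx":0,"ty":0.14,"tz":0,"wx":0,"wy":0,"wz":0},{"gripper":-1,"tx":0,"ty":0.16,"tz":0,"wx":0,"wy":0,"wz":0},{"gripper":-1,"tx":0,"ty":0.18,"tz":0,"wx":0,"wy":0,"wz":0},{"gripper":-1,"tx":0,"ty":0.2,"tz":0,"wx":0,"wy":0,"wz":0},{"gripper":-1,"tx":0,"ty":0.2,"tz":0,"wx":0,"wy":0,"wz":0},{"gripper":-1,"tx":0,"ty":0.2,"tz":0,"wx":0,"wy":0,"wz":0},{"gripper":-1,"tx":0,"ty":0.2,"tz":0,"wx":0,"wy":0,"wz":0},{"gripper":-1,"tx":0,"ty":0.2,"tz":0,"wx":0,"wy":0,"wz":0},{"gripper":-1,"tx":0,"ty":0.2,"tz":0,"wx":0,"wy":0,"wz":0},{"gripper":-1,"tx":0,"ty":0.2,"tz":0,"wx":0,"wy":0,"wz":0},{"gripper":-1,"tx":0,"ty":0.2,"tz":0,"wx":0,"wy":0,"wz":0},{"gripper":-1,"tx":0,"ty":0.2,"tz":0,"wx":0,"wy":0,"wz":0},{"gripper":-1,"tx":0,"ty":0.2,"tz":0,"wx":0,"wy":0,"wz":0},{"gripper":-1,"tx":0,"ty":0.2,"tz":0,"wx":0,"wy":0,"wz":0},{"gripper":-1,"tx":0,"ty":0.2,"tz":0,"wx":0,"wy":0,"wz":0}]}}

```text
t: 32.55
tcp_pos: [0.6399, -0.1406, 0.0466]
orientation: [0.711, 0.703, 0.0, 0.001]
wrist_force: [2.8, -5.6, -2.9]
opening: 0.0
grasp_force: 2.5
```

>>> {"api": "send_rows", "payload": {"motion": [{"gripper":-1,"tx":0,"ty":0.2,"tz":0,"wx":0,"wy":0,"wz":0},{"gripper":-1,"tx":0,"ty":0.2,"tz":0,"wx":0,"wy":0,"wz":0},{"gripper":-1,"tx":0,"ty":0.2,"tz":0,"wx":0,"wy":0,"wz":0},{"gripper":-1,"tx":0,"ty":0.2,"tz":0,"wx":0,"wy":0,"wz":0},{"gripper":-1,"tx":0,"ty":0.2,"tz":0,"wx":0,"wy":0,"wz":0},{"gripper":-1,"tx":0,"ty":0.2,"tz":0,"wx":0,"wy":0,"wz":0},{"gripper":-1,"tx":0,"ty":0.2,"tz":0,"wx":0,"wy":0,"wz":0},{"gripper":-1,"tx":0,"ty":0.2,"tz":0,"wx":0,"wy":0,"wz":0},{"gripper":-1,"tx":0,"ty":0.2,"tz":0,"wx":0,"wy":0,"wz":0},{"gripper":-1,"tx":0,"ty":0.2,"tz":0,"wx":0,"wy":0,"wz":0},{"gripper":-1,"tx":0,"ty":0.18,"tz":0,"wx":0,"wy":0,"wz":0},{"gripper":-1,"tx":0,"ty":0.16,"tz":0,"wx":0,"wy":0,"wz":0},{"gripper":-1,"tx":0,"ty":0.14,"tz":0,"wx":0,"wy":0,"wz":0},{"gripper":-1,"tx":0,"ty":0.12,"tz":0,"wx":0,"wy":0,"wz":0},{"gripper":-1,"tx":0,"ty":0.1,"tz":0,"wx":0,"wy":0,"wz":0},{"gripper":-1,"tx":0,"ty":0.08,"tz":0,"wx":0,"wy":0,"wz":0},{"gripper":-1,"tx":0,"ty":0.07,"tz":0,"wx":0,"wy":0,"wz":0},{"gripper":-1,"tx":0,"ty":0.07,"tz":0,"wx":0,"wy":0,"wz":0},{"gripper":-1,"tx":0,"ty":0,"tz":0,"wx":0,"wy":0,"wz":0}]}}

```text
t: 34.13
tcp_pos: [0.6398, -0.0523, 0.0471]
orientation: [0.71, 0.704, 0.001, 0.001]
wrist_force: [1.7, -2.9, -0.1]
opening: 0.003
grasp_force: 1.4
```

Run:
```python
from h import *
im,d,W=look('scene')
cv2.imwrite('pics/c7.png',cv2.resize(im[180:330,240:420],None,fx=4,fy=4,interpolation=cv2.INTER_CUBIC))
im,d,W=look('top')
print('handle',rect(W,(320,190,350,235),.06,.09))
o=arm.get_obs();print(o['tcp_pos'],o['wrist_force'])
```

```text
handle {'c': array([633.6, -22.6]), 'size': array([23.4, 10.5]), 'long_deg': 38.2, 'z': 73.0, 'n': 23, 'med': array([632.6, -24. ,  72.4])}
[ 0.639347   -0.05230192  0.04698914] [ 1.48038105 -1.90301105  0.27119932]
```

View pics/c7.png

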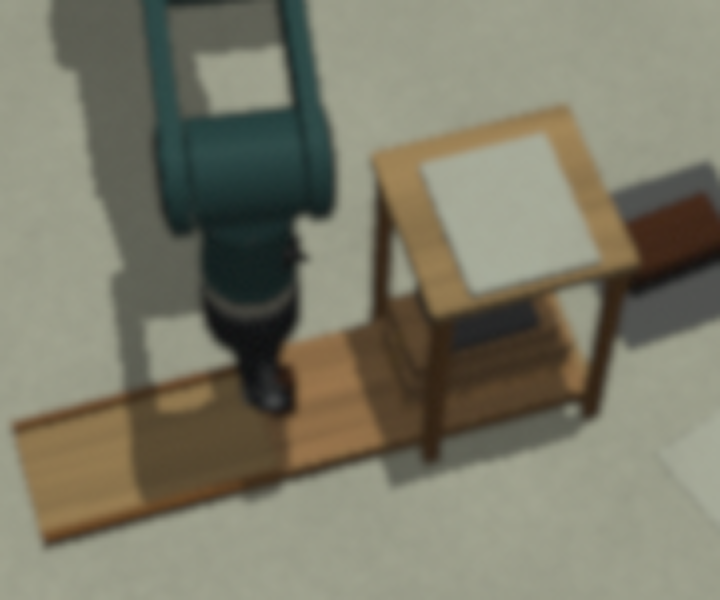

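The column is intact under the roof, with the arm clear of it. I push the last few mm to the stop.

>>> {"api": "send_rows", "payload": {"motion": [{"gripper":-1,"tx":0,"ty":0.07,"tz":0,"wx":0,"wy":0,"wz":0},{"gripper":-1,"tx":0,"ty":0.07,"tz":0,"wx":0,"wy":0,"wz":0},{"gripper":-1,"tx":0,"ty":0.07,"tz":0,"wx":0,"wy":0,"wz":0},{"gripper":-1,"tx":0,"ty":0.05,"tz":0,"wx":0,"wy":0,"wz":0},{"gripper":-1,"tx":0,"ty":0,"tz":0,"wx":0,"wy":0,"wz":0}]}}

```text
t: 34.65
tcp_pos: [0.6394, -0.045, 0.047]
orientation: [0.711, 0.704, 0.0, 0.001]
wrist_force: [1.4, -4.6, 1.8]
opening: -0.0
grasp_force: 2.1
```

>>> {"api": "send_rows", "payload": {"motion": [{"gripper":-1,"tx":0,"ty":0.05,"tz":0,"wx":0,"wy":0,"wz":0},{"gripper":-1,"tx":0,"ty":0.05,"tz":0,"wx":0,"wy":0,"wz":0},{"gripper":-1,"tx":0,"ty":0.05,"tz":0,"wx":0,"wy":0,"wz":0},{"gripper":-1,"tx":0,"ty":0,"tz":0,"wx":0,"wy":0,"wz":0}]}}

```text
t: 34.98
tcp_pos: [0.6394, -0.045, 0.047]
orientation: [0.711, 0.703, -0.003, 0.003]
wrist_force: [2.3, -14.2, 1.5]
opening: 0.002
grasp_force: 7.1
```

At the stop (the force rose with no motion). I back off and clear.

>>> {"api": "send_rows", "payload": {"motion": [{"gripper":-1,"tx":0,"ty":-0.2,"tz":0,"wx":0,"wy":0,"wz":0},{"gripper":-1,"tx":0,"ty":-0.6,"tz":0,"wx":0,"wy":0,"wz":0},{"gripper":-1,"tx":0,"ty":-0.9,"tz":0,"wx":0,"wy":0,"wz":0},{"gripper":-1,"tx":0,"ty":-0.9,"tz":0.5,"wx":0,"wy":0,"wz":0},{"gripper":-1,"tx":0,"ty":-0.9,"tz":0.9,"wx":0,"wy":0,"wz":0},{"gripper":-1,"tx":0,"ty":-0.9,"tz":0.9,"wx":0,"wy":0,"wz":0},{"gripper":-1,"tx":-0.5,"ty":-0.9,"tz":0.9,"wx":0,"wy":0,"wz":0},{"gripper":-1,"tx":-0.9,"ty":-0.9,"tz":0.9,"wx":0,"wy":0,"wz":0},{"gripper":-1,"tx":-0.9,"ty":-0.5,"tz":0,"wx":0,"wy":0,"wz":0},{"gripper":-1,"tx":-0.9,"ty":0,"tz":0,"wx":0,"wy":0,"wz":0},{"gripper":-1,"tx":-0.9,"ty":0,"tz":0,"wx":0,"wy":0,"wz":0},{"gripper":-1,"tx":0,"ty":0,"tz":0,"wx":0,"wy":0,"wz":0}]}}

```text
t: 35.98
tcp_pos: [0.5143, -0.2365, 0.1648]
orientation: [0.711, 0.703, -0.0, -0.004]
wrist_force: [0.9, 0.1, -0.4]
opening: 0.001
grasp_force: 0.0
```

Run:
```python
from h import *
im,d,W=look('scene')
cv2.imwrite('pics/c8.png',cv2.resize(im[180:330,270:450],None,fx=4,fy=4,interpolation=cv2.INTER_CUBIC))
for k,w,a,b in [('slab',(340,245,380,275),.1,.118),('B',(330,240,390,290),.08,.095),('A',(330,240,390,290),.048,.062)]: print(k,rect(W,w,a,b))
im,d,W=look('top')
print('handle',rect(W,(310,190,350,235),.06,.09))
print('block',rect(W,(165,190,226,275),.025,.06))
print('roll',rect(W,(70,210,140,270),.08,.13)['c'],'jar',rect(W,(110,270,150,305),.06,.09)['c'],'pot',rect(W,(485,225,560,275),.05,.1)['c'])
```

```text
slab {'c': array([668.7, 143.7]), 'size': array([82.6, 27.9]), 'long_deg': 89.8, 'z': 105.7, 'n': 152, 'med': array([670.5, 143.9, 106. ])}
B {'c': array([649.5, 139.7]), 'size': array([150.9, 140.5]), 'long_deg': -0.3, 'z': 88.3, 'n': 228, 'med': array([659.5, 122.7,  88.2])}
A {'c': array([650.5, 142.9]), 'size': array([149.3, 147.2]), 'long_deg': -0.0, 'z': 54.9, 'n': 151, 'med': array([666.5, 131.9,  54.8])}
handle {'c': array([638.4, -21. ]), 'size': array([22.6, 20. ]), 'long_deg': 0.9, 'z': 74.9, 'n': 70, 'med': array([637.1, -21.2,  74. ])}
block {'c': array([583.6, 332.6]), 'size': array([95.9, 55.2]), 'long_deg': -82.2, 'z': 36.3, 'n': 629, 'med': array([582.5, 331.3,  36.2])}
roll [544.  588.1] jar [414.4 518.3] pot [ 514.6 -554. ]
```

View pics/c8.png

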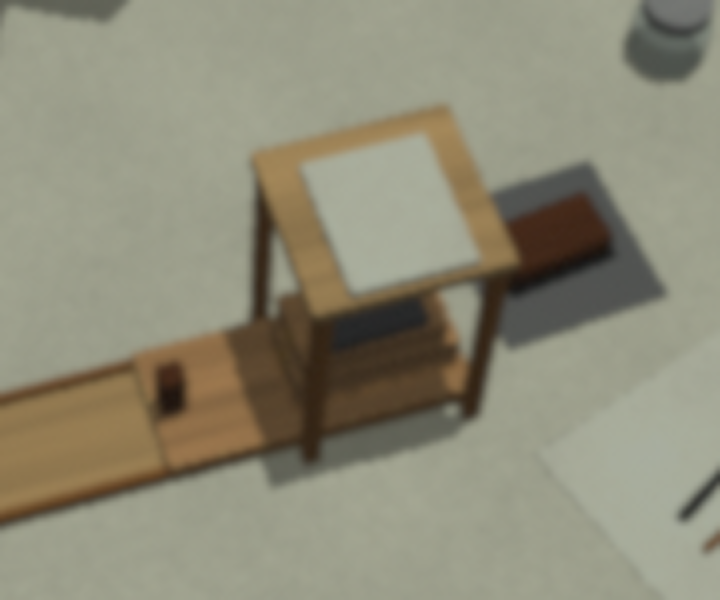

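The handle travelled 195 mm, so the sled is fully home. The column is neat under the roof, the block is on the mat, and the bystanders have not moved.

```bash
python3 -c "
from rig import arm
print(arm.job_done())"
```

```text
the job is handed in; nothing more can be done
None
```

I handed the job in at about 36 s; no verdict came back, but my last camera check showed the sled fully home, boxes A and B with the weight in a neat column under the roof, the sanding block about 4 mm from the mat centre, and the jar, brush pot and paper roll not visibly moved.

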